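# Load the slide stainer and turn on its rinse water

## Robot

A 6-joint arm with a two-finger parallel gripper is mounted at the origin on the work surface. World frame = base frame: x ahead of the robot, y to its left, z up, the work surface at z = 0. Lengths are in mm, angles in degrees, forces in N, time in s.
With the tool pointing down it reaches from about 300 to 850 mm from the base axis. Payload 4.2 kg.
Tool frame: the origin (TCP) lies at the very end of the fingers, on their centre line; the grasp point (between the pads) lies 19 mm behind it; z points along the fingers, y is the direction in which the jaws open and shut (so a half turn about z gives the same grasp; the last joint's range is limited). The gripper opens to 91 mm and grips with 3 to 60 N. Pads are 32 mm wide; open, the fingers measure 118 mm over their backs; the gripper's body (76 mm by 178 mm) begins 60 mm behind the grasp point.
Start: joints at [-74.542, 18.312, 89.639, -0, 72.044, -1.146], TCP at [164.315, -551.039, 213.976] pointing down, gripper open.
Joint ranges: [-177.97, 177.97], [-48.28, 115.42], [12.27, 149.76], [-77.06, 257.06], [2.81, 150.46], [-146.56, 146.56]. Speed limits (degrees/s): [147.25, 147.25, 180, 180, 180, 180].

## Interface

Orientations are given as [roll, pitch, yaw] about the fixed x, y, z axes, in that order (R = Rz(yaw) Ry(pitch) Rx(roll)).
In Python, from workcell import monitor, eyes, job gives the robot as it stands.
- The arm moves only by the tool move_arm, never from a script. Its argument "increments" is a list that holds one entry, the list of rows, each a list of 7 numbers: the opening, from 0 (shut) to 1 (fully open), then the shift along the tool's x, y, z in cm, then the turn, a rotation vector about the tool's x, y, z in rad. In form: [[[jaw, x, y, z, ax, ay, az], ...]]. A call has 1 to 12 rows; each row shifts and turns the pose as measured when the row begins, along the tool's axes as they then stand; what a row does not reach is not made up. A row lasts 1/8 s, in which the tool goes at most 62.5 mm and 10.7 degrees, less where a joint would pass 70% of its speed; a pose out of reach is approached as far as the arm can. A call is refused whole if a number of a shift passes 6.25 or a number of a turn 0.188, either way. A call with a gripper value outside its range is refused whole. The fingers move at their own pace and stop on an object; "force" is the grip in N (left out, the last holds). Time passes only in rows, so rows that do not move let the fingers close. It gives the time, the measured TCP pose, the force and the opening at its end, in the units of the state.
- monitor.state(): the state, without advancing time (a new reading comes with each control period).
- eyes.grab_frame(name): name is "scene" or "top" or "wrist"; returns a dict with "color" (400x640x3 uint8, red, green, blue), "z_map" (400x640 float32, mm along the optical axis (not along the pixel's ray), 0 where there is no reading), "camera_matrix" (3x3 intrinsics, pixels), "rvec" (rotation vector, rad) and "tvec" (3), from world to camera coordinates, as OpenCV has them. Camera axes: x right, y down, z forward; pixel columns grow to the right and rows downward; lengths in mm; the calibration is good to about 2 mm. A picture is of the moment at which its call begins.
- job.job_done(): hands the job in, once; it reports no verdict.
The state is a dict: "time_s": time; "qpos": joint angles; "qvel": joint speeds; "effort": joint torques, N m; "ee_pos": TCP position; "ee_rot": TCP orientation; "force": force on the tool from outside, world axes, zero at the start; "torque": the same for the moment, N m; "gripper_width": finger opening in mm.
Only numpy, scipy, OpenCV 4.12 (cv2) and the standard library are available. Lean on these libraries where they do the work, as an engineer would, in place of code of your own. Each camera call takes 0.05 s, during which the arm holds its last target. There are 200 camera calls.

## Task

Get the slide stainer ready for its run: lift the hood by its bar until it rests open on its stop by itself, stand every slide rack from the bench down in a load well of its own, and shut the hood again. Only when the hood is shut, open the rinse-water valve all the way counter-clockwise to its stop and then back it off a quarter turn. Leave everything else on the bench where it is.

Things in the scene. Friction and masses are not known exactly. Their poses are not given: they have to be found in the camera images.
- hood (a joint): Hinged hood of the slide stainer: 0 = shut on the deck, grows as the front is lifted, 1.72 rad = leaning back on its rubber stop. White frame with a clear window, 160 mm deep, 376 mm wide, 55 mm tall, about 0.55 kg, hollow underneath. A damper slows it; let go below about 1.05 rad it sinks shut, beyond about 1.25 rad it leans back on to the stop and stays there
- hood_bar (a point): Centre of the hood's steel carrying bar (12 mm round, running along the hood's width, 130 mm clear between its two posts). The bar stands 45 mm in front of the hood's front face with free space above and below; it moves with the hood and may turn between the fingers. Axes turn with the hood: y along the bar, and when the hood is shut x points away from the front of the machine to its back and z up
- hood_hinge (a point): Middle of the hood's hinge line at the back of the deck, 81 mm above the bench; y runs along the hinge line, x points from the machine's front to its back, z up. The bar lies 205 mm in front of this line and 20 mm above it when the hood is shut, about 300 mm above the bench when it is open. The deck is 380 mm wide; a rear housing, up to 205 mm tall, begins 78 mm behind this line
- rack1_center (a point): Steel staining rack holding microscope slides, standing on the bench (racks alike; two to four are there, the absent ones read None): body 86 mm long (x) x 52 mm wide (y) x 34 mm tall, with an arched handle over it along x. Point at its centre, 41.5 mm above its underside; x along its length, z up. The handle's round bar (10 mm thick, 80 mm clear length, along x) has its middle 36.5 mm above this point, with 39 mm free beneath it; about 0.24 kg
- rack2_center (a point): Steel staining rack holding microscope slides (racks alike; two to four are there, the absent ones read None): body 86 mm long (x) x 52 mm wide (y) x 34 mm tall, with an arched handle over it along x. Point at its centre, 41.5 mm above its underside; x along its length, z up. The handle's round bar (10 mm thick, 80 mm clear length, along x) has its middle 36.5 mm above this point, with 39 mm free beneath it; about 0.24 kg
- rack3_center (a point): Steel staining rack holding microscope slides (racks alike; two to four are there, the absent ones read None): body 86 mm long (x) x 52 mm wide (y) x 34 mm tall, with an arched handle over it along x. Point at its centre, 41.5 mm above its underside; x along its length, z up. The handle's round bar (10 mm thick, 80 mm clear length, along x) has its middle 36.5 mm above this point, with 39 mm free beneath it; about 0.24 kg
- rack4_center (a point): Steel staining rack holding microscope slides (racks alike; two to four are there, the absent ones read None): body 86 mm long (x) x 52 mm wide (y) x 34 mm tall, with an arched handle over it along x. Point at its centre, 41.5 mm above its underside; x along its length, z up. The handle's round bar (10 mm thick, 80 mm clear length, along x) has its middle 36.5 mm above this point, with 39 mm free beneath it; about 0.24 kg
- well1 (a point): Centre of the flat floor of load well 1 of 4 in the stainer's deck (side by side under the hood, 78 mm apart along y). Each well is an upright rectangular steel tub 98 mm (x) x 64 mm (y) and 45 mm deep, its rim flush with the deck 80 mm above the bench; a rack fits in it lengthways along x, either way round, one rack to a well. Axes: x from the machine's front to its back, z up
- well2 (a point): Centre of the flat floor of load well 2 of 4 in the stainer's deck (side by side under the hood, 78 mm apart along y). Each well is an upright rectangular steel tub 98 mm (x) x 64 mm (y) and 45 mm deep, its rim flush with the deck 80 mm above the bench; a rack fits in it lengthways along x, either way round, one rack to a well. Axes: x from the machine's front to its back, z up
- well3 (a point): Centre of the flat floor of load well 3 of 4 in the stainer's deck (side by side under the hood, 78 mm apart along y). Each well is an upright rectangular steel tub 98 mm (x) x 64 mm (y) and 45 mm deep, its rim flush with the deck 80 mm above the bench; a rack fits in it lengthways along x, either way round, one rack to a well. Axes: x from the machine's front to its back, z up
- well4 (a point): Centre of the flat floor of load well 4 of 4 in the stainer's deck (side by side under the hood, 78 mm apart along y). Each well is an upright rectangular steel tub 98 mm (x) x 64 mm (y) and 45 mm deep, its rim flush with the deck 80 mm above the bench; a rack fits in it lengthways along x, either way round, one rack to a well. Axes: x from the machine's front to its back, z up
- valve (a joint): Rinse-water gate valve: angle of its handwheel, 0 = shut, grows counter-clockwise seen from above as it opens, 12.57 rad (two full turns) = hard stop, fully open. It starts shut or barely cracked open, turns stiffly (0.1 N m) and stays where it is left
- valve_wheel (a point): Centre of the valve's black four-spoked handwheel, half-way up its rim: level, upright axis, 64 mm across, rim 13 mm thick, 125 mm above the bench. Rim free all round; beneath it the brass bonnet is 28 mm across, and from 51 mm below this point down the brass body is 42 mm across. z up; this point does not turn with the wheel
- slide_box: Bystander, to be left alone: closed grey plastic microscope-slide box, 100 x 75 x 36 mm; origin under its centre
- beaker: Bystander, to be left alone: glass beaker, 72 mm across, 90 mm tall; origin under its centre
- amber_bottle: Bystander, to be left alone: amber glass bottle, 72 mm across, 170 mm tall; origin under its centre
- white_bottle: Bystander, to be left alone: white plastic bottle, 68 mm across, 130 mm tall; origin under its centre
- reagent_jar: Bystander, to be left alone: white screw-top jar, 76 mm across, 90 mm tall; origin under its centre
- glove_box: Bystander, to be left alone: pale card glove box, 230 x 120 x 75 mm; origin under its centre
Things that resemble listed ones, but are neither listed nor needed, are in the scene too. Leave any red or yellow look-alike of the part that bears rack4_center alone.

How it is judged:
By the outcome, as a careful person would: the job done as asked, in the order asked, and still so for the second after the job is handed in, with the robot touching nothing.
Of rack1, rack2, rack3, rack4 only 2 to 4 are there at a start; the rules pass over those that are not, and their reading is None.
At some moment in a run one of rack1, rack2, rack3, rack4 may be knocked a few centimetres aside while the robot is not near it.
Once in a run the grip may slacken for a moment while it holds something.
It also fails if it takes over 210 s, if anything falls off the work surface, if the arm or the gripper's body presses on something with over 40 N, if the wrist force passes 120 N, or if a joint passes its speed limit or range.

## Working session

There is one attempt and no reset: what is moved stays moved. The work goes in short steps, Python scripts to look and compute and a tool call to move; the robot and the scene stay as the last step left them, time stands still between calls to the robot, and variables do not carry over. Pictures are saved under pics/ and viewed, about 12 in all and at most 16, crops included, and the job is handed in when it is done.

Besides the shell and the picture viewer there is one more tool, called after "Emit:" by a JSON object that holds its "method" and its "body". move_arm: Moves the arm, as the interface text tells. Its arguments: {"type":"object","properties":{"increments":{"type":"array"},"force":{"type":"number"}},"required":["increments"]}

```bash
ls; mkdir -p pics; cat > h.py <<'E'
import numpy as np, cv2, json
from workcell import monitor, eyes, job
def grab(n,save=None):
    f=eyes.grab_frame(n)
    if save: cv2.imwrite(save,f['color'][:,:,::-1])
    R=cv2.Rodrigues(np.array(f['rvec'],float))[0]; t=np.array(f['tvec'],float).reshape(3)
    K=np.array(f['camera_matrix'],float)
    f.update(R=R,t=t,K=K,c=-R.T@t); return f
def ray(f,u,v): return f['R'].T@np.linalg.inv(f['K'])@np.array([u,v,1.])
def plane(f,u,v,z):
    d=ray(f,u,v); return f['c']+d*(z-f['c'][2])/d[2]
def cloud(f):
    v,u=np.mgrid[0:400,0:640]; Z=f['z_map'].astype(float)
    p=np.stack([u*Z,v*Z,Z],-1)@np.linalg.inv(f['K']).T
    P=(p-f['t'])@f['R']; P[Z<=0]=np.nan; return P
def proj(f,p):
    q=f['K']@(f['R']@np.array(p,float)+f['t']); return q[:2]/q[2]
E
python3 - <<'E'
from h import *
for n in('scene','top','wrist'):
    f=grab(n,f'pics/{n}0.png'); np.savez(f'{n}0.npz',**{k:f[k] for k in('color','z_map','K','R','t','c')})
    print(n,f['c'].round(),(f['z_map']>0).mean())
print(monitor.state())
E
```

```text
pics
scene [1004.  554. 1414.] 0.99583984375
top [ 282.  -68. 1723.] 0.9960546875
wrist [ 236. -529.  383.] 0.99594140625
{'time_s': 0.15, 'qpos': array([-7.45411011e+01,  1.83436377e+01,  8.96902546e+01, -2.45218575e-03,
        7.20438960e+01, -1.14588253e+00]), 'qvel': array([ 0.00488493,  0.00106101, -0.20774373,  0.01015903, -0.00023149,
        0.15463865]), 'effort': array([ 1.03622839e-03, -4.12774587e+01, -2.32155544e+01,  7.28587294e-02,
        4.33984282e-02, -9.47713306e-05]), 'ee_pos': array([ 164.20359677, -550.65959679,  213.30994476]), 'ee_rot': array([-1.79922181e+02,  7.75634144e-04,  1.66055396e+01]), 'force': array([-0.15198406, -0.48141706, -0.08365901]), 'torque': array([-0.01324152, -0.02403679,  0.02411922]), 'gripper_width': 91.06170392173122}
```

View pics/top0.png

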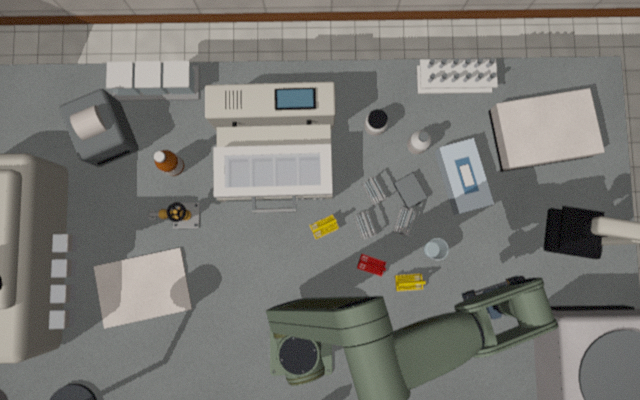

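View pics/scene0.png

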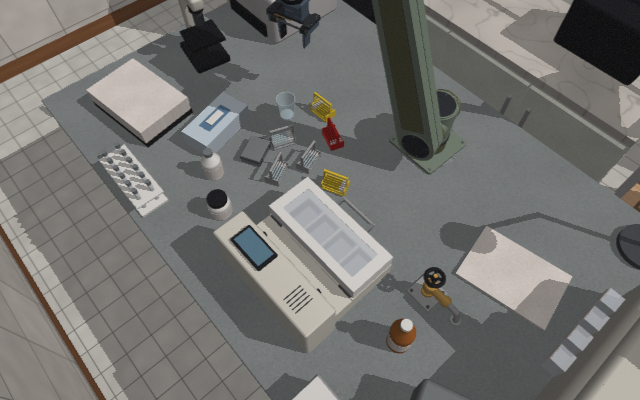

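The top view shows three steel racks at (376,189), (370,222) and (404,221), beside the grey slide box (410,190). Yellow look-alikes are at (324,226) and (409,282), a red one at (371,265). The hood bar is at (275,210) and the valve at (177,211). Next I'll take an enlarged crop and the metric positions.

```bash
python3 - <<'E'
from h import *
T=dict(np.load('top0.npz'));S=dict(np.load('scene0.npz'))
a=cv2.resize(T['color'][165:245,340:440],None,fx=4,fy=4,interpolation=2)
b=cv2.resize(S['color'][115:195,230:330],None,fx=4,fy=4,interpolation=2)
cv2.imwrite('pics/crop1.png',np.hstack([a,b])[:,:,::-1])
P=cloud(T);Q=cloud(S)
for n,u,v in [('bar L',255,210),('bar R',296,210),('bar m',275,210),('hoodfront',275,197),('hood L',214,197),('hood R',331,197),('hoodbackL',218,128),('hback R',330,126),('valve',177,211),('panel',230,100),('beaker',436,249),('yel',324,226),('amber',167,161),('wbot',420,141),('jar',376,120),('r',376,189),('r',370,222),('r',404,221)]:
    print(n,u,v,P[v,u].round())
# steel rack points: z>25, grey, within region
for nm,f,X in(('top',T,P),('scene',S,Q)):
    m=(X[...,2]>12)&(X[...,2]<95)
    c=f['color'].astype(int); m&=(c.max(-1)-c.min(-1)<40)
    k,l,st,ce=cv2.connectedComponentsWithStats(m.astype(np.uint8),connectivity=8)
    for i in range(1,k):
        if 40<st[i,4]<3000:
            p=X[l==i]; r=cv2.minAreaRect(p[:,:2].astype(np.float32)); hi=p[p[:,2]>60]
            print(nm,st[i].tolist(),np.nanmedian(p,0).round(),p[:,2].max().round(),'rect',np.round(r[0]),np.round(r[1]),round(r[2]),len(hi), hi.mean(0).round() if len(hi) else '')
E
```

```text
bar L 255 210 [435. 138. 111.]
bar R 296 210 [444.  12.  -1.]
bar m 275 210 [435.  75. 104.]
hoodfront 275 197 [479.  76.  85.]
hood L 214 197 [493. 294.  -2.]
hood R 331 197 [ 482. -108.   41.]
hoodbackL 218 128 [718. 268.  64.]
hback R 330 126 [ 723. -109.   53.]
valve 177 211 [433. 382. 134.]
panel 230 100 [774. 206. 193.]
beaker 436 249 [ 303. -463.    4.]
yel 324 226 [382. -83.  83.]
amber 167 161 [595. 418. 130.]
wbot 420 141 [ 654. -401.  109.]
jar 376 120 [ 731. -261.   92.]
r 376 189 [ 501. -256.   80.]
r 370 222 [ 396. -238.   33.]
r 404 221 [ 399. -355.   17.]
top [417, 58, 80, 34, 1953] [ 897. -547.   63.] 95.0 rect [ 900. -549.] [263. 105.] 90 1426 [ 896. -545.   66.]
top [106, 60, 89, 39, 2084] [884. 492.  89.] 95.0 rect [894. 501.] [114. 279.] 2 1607 [896. 498.  88.]
top [90, 94, 49, 73, 688] [657. 596.  62.] 95.0 rect [719. 606.] [129. 259.] 79 370 [675. 604.  76.]
top [364, 109, 25, 26, 446] [ 728. -261.   86.] 95.0 rect [ 735. -269.] [84. 73.] 88 338 [ 734. -263.   85.]
top [212, 121, 123, 26, 2416] [692.  81.  76.] 95.0 rect [690.  80.] [ 76. 408.] 2 2394 [692.  81
[... 4471 characters left out ...]
e [618, 224, 22, 44, 701] [-169.  711.   20.] 30.0 rect [-173.  707.] [158.  68.] 30 0 
scene [456, 231, 116, 98, 2702] [198. 533.  14.] 22.0 rect [194. 529.] [211. 296.] 12 0 
scene [534, 290, 77, 110, 799] [290. 762.  76.] 95.0 rect [268. 760.] [392.  50.] 0 594 [277. 762.  81.]
scene [445, 302, 15, 22, 131] [440. 489.  56.] 66.0 rect [439. 486.] [50. 24.] 85 34 [437. 476.  63.]
scene [386, 329, 26, 24, 192] [638. 438.  54.] 95.0 rect [626. 438.] [33. 72.] 18 83 [635. 435.  76.]
scene [0, 369, 17, 31, 273] [1502. -173.   40.] 93.0 rect [1501. -195.] [118.   5.] 90 63 [1502. -154.   74.]
scene [294, 378, 40, 22, 326] [885. 383.  93.] 95.0 rect [880. 375.] [ 63. 100.] 48 324 [887. 386.  93.]
```

View pics/crop1.png

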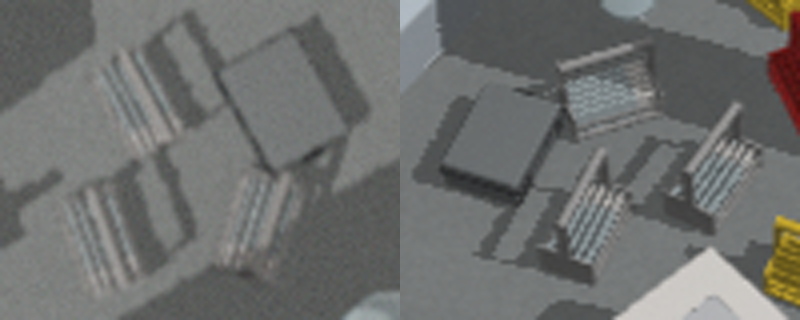

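The crop confirms three steel racks (grey, arched handles): A at (376,189), B at (370,222) and C at (404,221). The plain grey slab at (410,190) is the slide box, and the coloured racks are decoys. I'll start towards the hood bar, then refine.

Emit:
{"method": "move_arm", "body": {"increments": [[[0.45,2,-2.3,-0.3,0,0,0],[0.45,4,-4.7,-0.2,0,0,0],[0.45,4,-4.7,-0.2,0,0,0],[0.45,4,-4.7,-0.2,0,0,0],[0.45,4,-4.7,-0.2,0,0,0],[0.45,4,-4.7,-0.2,0,0,0],[0.45,4,-4.7,-0.2,0,0,0],[0.45,4,-4.7,-0.2,0,0,0],[0.45,4,-4.7,-0.2,0,0,0],[0.45,3,-3.5,0,0,0,0],[0.45,0,0,0,0,0,-0.18],[0.45,0,0,0,0,0,-0.18]]]}}

```text
time_s: 1.65
ee_pos: [399.3, -18.6, 231.7]
ee_rot: [-180.0, -0.2, 37.6]
force: [-0.1, -0.3, 0.1]
gripper_width: 41.0
```

```bash
cat >> h.py <<'E'
from scipy.spatial.transform import Rotation as Ro
def delta(x,y,z,yaw):
    """print the tool-frame shift (cm) and turn (rad) to a tool-down target (translation expressed in present tool axes)"""
    s=monitor.state(); R=Ro.from_euler('xyz',s['ee_rot'],degrees=True); T=Ro.from_euler('xyz',[180,0,yaw],degrees=True)
    d=R.inv().apply(np.array([x,y,z])-s['ee_pos'])/10; w=(R.inv()*T).as_rotvec()
    print('t',round(s['time_s'],2),'tcp',s['ee_pos'].round(1),'rot',s['ee_rot'].round(1),'q',s['qpos'].round(),'F',s['force'].round(1),'w',round(s['gripper_width'],1))
    print('  shift cm',d.round(2),'turn rad',w.round(3))
E
python3 - <<'E'
from h import *
for nm in('top','scene'):
    f=dict(np.load(nm+'0.npz'));P=cloud(f); x,y,z=P[...,0],P[...,1],P[...,2]
    m=(z>85)&(z<118)&(x>418)&(x<452)&(y>-20)&(y<170)
    p=P[m]; print(nm,'bar',len(p),p.mean(0).round(1),p[:,1].min().round(),p[:,1].max().round(),np.percentile(p[:,2],[10,50,90,99]).round(),'slope',np.polyfit(p[:,1],p[:,0],1).round(4))
    m=(z>112)&(z<145)&(abs(x-433)<60)&(abs(y-382)<60); p=P[m]
    print(' wheel',len(p),p.mean(0).round(1),cv2.minEnclosingCircle(p[:,:2].astype(np.float32)),np.percentile(p[:,2],[5,50,95]).round())
    m=(z>122)&(z<150)&(x>470)&(x<650)&(y>-140)&(y<300); p=P[m]
    print(' hood',len(p),cv2.minAreaRect(p[:,:2].astype(np.float32)),np.median(p[:,2]))
    m=(z>28)&(z<44)&(x>480)&(x<660)&(y>-120)&(y<290);p=P[m]
    if len(p): print(' wellfloor',len(p),p.mean(0).round(1),np.percentile(p[:,:2],[1,99],axis=0).round())
delta(435,75,220,90)
E
```

```text
top bar 185 [438.2  83.  105.6] 10.0 150.0 [101. 106. 110. 114.] slope [2.900000e-03 4.379246e+02]
 wheel 263 [432.4 387.  129.8] ((433.3988952636719, 387.90570068359375), 32.314292907714844) [123. 130. 138.]
 hood 5848 ((562.2840576171875, 80.2230224609375), (162.26405334472656, 375.23162841796875), 0.8439476490020752) 134.83710647630173
 wellfloor 6 [481.9 -98.8  41.4] [[ 482. -108.]
 [ 482.  -88.]]
scene bar 186 [440.4  79.7 105.5] 5.0 149.0 [101. 106. 109. 113.] slope [-1.250000e-02  4.414427e+02]
 wheel 330 [435.9 387.3 130.3] ((434.07159423828125, 386.5093688964844), 32.66252136230469) [124. 130. 138.]
 hood 6239 ((563.5473022460938, 78.24764251708984), (163.58375549316406, 379.84869384765625), 0.5903420448303223) 135.61343664687521
 wellfloor 58 [577.9 268.6  35.5] [[483. 267.]
 [659. 270.]]
t 1.65 tcp [399.3 -18.6 231.7] rot [-180.    -0.2   37.6] q [ -4.   1. 108.   0.  70.  48.] F [-0.1 -0.3  0.1] w 41.0
  shift cm [ 8.54 -5.23  1.21] turn rad [ 0.001 -0.004 -0.914]
```

Emit:
{"method": "move_arm", "body": {"increments": [[[0.45,4.4,-2.7,0.6,0,0,0],[0.45,4.4,-2.7,0.6,0,0,0],[0.45,0,0,1,0,0,-0.18],[0.45,0,0,1,0,0,-0.18],[0.45,0,0,1,0,0,-0.18],[0.45,0,0,1,0,0,-0.18],[0.45,0,0,1,0,0,-0.18],[0.45,0,0,0,0,0,0]]]}}

```text
time_s: 2.65
ee_pos: [436.3, 81.7, 166.8]
ee_rot: [180.0, -0.1, 90.8]
force: [0.3, -0.2, 1.0]
gripper_width: 41.2
```

```bash
python3 - <<'E'
from h import *
delta(437,79,82,90)
f=grab('wrist','pics/w1.png'); P=cloud(f); x,y,z=P[...,0],P[...,1],P[...,2]
m=(z>85)&(z<118)&(x>418)&(x<460)&(y>-20)&(y<170);p=P[m]
print(len(p),p.mean(0),np.percentile(p,[5,50,95,99],axis=0).round(), np.polyfit(p[:,1],p[:,0],1))
E
```

```text
t 2.65 tcp [436.3  81.7 166.8] rot [ 1.80e+02 -1.00e-01  9.08e+01] q [  9.   9. 110.   0.  61.   8.] F [ 0.3 -0.2  1. ] w 41.2
  shift cm [-0.29  0.05  8.48] turn rad [ 0.001 -0.002  0.015]
2774 [439.18768642 101.29820945 105.41759902] [[431.  39. 102.]
 [438. 107. 106.]
 [455. 148. 107.]
 [459. 150. 108.]] [2.98569577e-02 4.36163230e+02]
```

View pics/w1.png

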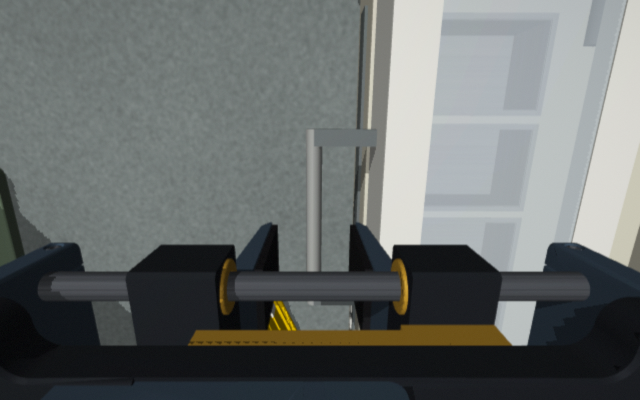

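The wrist view shows the bar (column 314) centred between the fingers. I'll descend and grip.

Emit:
{"method": "move_arm", "body": {"increments": [[[0.45,0,0,2,0,0,0],[0.45,0,0,2.5,0,0,0],[0.45,0,0,2.5,0,0,0],[0.45,0,0,1.4,0,0,0],[0,0,0,0.0,0,0,0],[0,0,0,0,0,0,0],[0,0,0,0,0,0,0],[0,0,0,0,0,0,0],[0,0,0,0,0,0,0]]], "force": 25}}

```text
time_s: 3.82
ee_pos: [436.5, 82.5, 85.1]
ee_rot: [179.9, -0.2, 89.9]
force: [-0.2, 0.9, -3.1]
gripper_width: 11.2
```

Emit:
{"method": "move_arm", "body": {"increments": [[[0,0,0.1,-1,0,0,0],[0,0,0.25,-1.6,0,0,0],[0,0,0.5,-2.1,0,0,0],[0,0,0.75,-2.0,0,0,0],[0,0,0.95,-1.9,0,0,0],[0,0,1.15,-1.8,0,0,0],[0,0,1.35,-1.7,0,0,0],[0,0,1.5,-1.55,0,0,0]]]}}

```text
time_s: 4.82
ee_pos: [510.3, 82.9, 231.0]
ee_rot: [178.8, -0.4, 89.8]
force: [8.4, 1.3, -13.7]
gripper_width: 11.4
```

```bash
cat > hood.py <<'E'
from h import *
s=monitor.state(); p=s['ee_pos']; dx=642-p[0]; dz=p[2]+19-81
print('t',s['time_s'],p.round(1),'r',np.hypot(dx,dz).round(1),'beta',np.degrees(np.arctan2(dz,dx)).round(1),'F',s['force'].round(1),'w',round(s['gripper_width'],1),'rot',s['ee_rot'].round(1))
E
python3 hood.py
```

```text
t 4.825 [510.3  82.9 231. ] r 214.3 beta 52.1 F [  8.4   1.3 -13.7] w 11.4 rot [178.8  -0.4  89.8]
```

Emit:
{"method": "move_arm", "body": {"increments": [[[0,0,1.8,-1.0,0,0,0],[0,0,1.9,-0.9,0,0,0],[0,0,2.0,-0.7,0,0,0],[0,0,2.05,-0.5,0,0,0],[0,0,2.1,-0.3,0,0,0],[0,0,2.1,-0.1,0,0,0],[0,0,2.1,0.1,0,0,0]]]}}

```text
time_s: 5.7
ee_pos: [649.5, 84.0, 280.4]
ee_rot: [178.8, -0.7, 89.9]
force: [-1.1, 0.2, -2.8]
gripper_width: 11.5
```

```bash
python3 hood.py
```

```text
t 5.7 [649.5  84.  280.4] r 218.6 beta 92.0 F [-1.1  0.2 -2.8] w 11.5 rot [178.8  -0.7  89.9]
```

Emit:
{"method": "move_arm", "body": {"increments": [[[0,0,1.8,0.15,0,0,0],[0,0,1.2,0.2,0,0,0],[0,0,0.5,0.1,0,0,0],[0.45,0,0,0,0,0,0],[0.45,0,0,0,0,0,0],[0.45,0,0,0,0,0,0],[0.45,0,0,-2,0,0,0],[0.45,0,0,-3,0,0,0],[0.45,0,0,-3,0,0,0],[0.45,-3,-4,0,0,0,0],[0.45,-3,-5,0,0,0,0],[0.45,-3,-5,0,0,0,0]]]}}

```text
time_s: 7.2
ee_pos: [541.5, -7.7, 358.5]
ee_rot: [178.5, -0.7, 89.9]
force: [0.6, -1.4, 0.8]
gripper_width: 40.9
```

```bash
python3 hood.py
```

```text
t 7.2 [541.5  -7.7 358.5] r 313.1 beta 71.3 F [ 0.6 -1.4  0.8] w 40.9 rot [178.5  -0.7  89.9]
```

Emit:
{"method": "move_arm", "body": {"increments": [[[0.45,-4.3,-3.1,0,0,0,0],[0.45,-4.3,-3.1,0,0,0,0],[0.45,-4.3,-3.1,0,0,0,0],[0.45,-4.3,-3.1,0,0,0,0],[0.45,-4.3,-3.1,0,0,0,0],[0.45,0,0,2,0,0,0.18],[0.45,0,0,2,0,0,0.18],[0.45,0,0,2,0,0,0.18],[0.45,0,0,2,0,0,0.18],[0.45,0,0,2,0,0,0.18],[0.45,0,0,2,0,0,0.18],[0.45,0,0,2,0,0,0.18]]]}}

```text
time_s: 8.7
ee_pos: [378.2, -229.8, 218.3]
ee_rot: [179.2, -2.4, 15.1]
force: [-0.3, 0.1, 1.0]
gripper_width: 41.3
```

```bash
cat > look.py <<'E'
from h import *
import sys
fs={}
def racks(names=('top','scene','wrist'),reg=(280,600,-450,-120)):
    for nm in names:
        f=grab(nm); fs[nm]=f; X=cloud(f); c=f['color'].astype(int); x,y,z=X[...,0],X[...,1],X[...,2]
        m=(z>66)&(z<95)&(c.max(-1)-c.min(-1)<40)&(x>reg[0])&(x<reg[1])&(y>reg[2])&(y<reg[3])
        k,l,st,ce=cv2.connectedComponentsWithStats(m.astype(np.uint8),connectivity=8)
        for i in range(1,k):
            if st[i,4]<20: continue
            p=X[l==i]; r=cv2.minAreaRect(p[:,:2].astype(np.float32))
            w,h=r[1]; a=r[2] if w>h else r[2]-90
            print(nm,st[i,4],'handle',np.round(r[0],1),np.round(r[1]),'ang',round(a,1),'z50,95',np.percentile(p[:,2],[50,95]).round(1))
E
python3 - <<'E'
from look import *
racks(); cv2.imwrite('pics/t2.png',fs['top']['color'][50:300,150:460,::-1].repeat(2,0).repeat(2,1))
P=cloud(fs['top']);x,y,z=P[...,0],P[...,1],P[...,2]
m=(z>25)&(z<50)&(x>485)&(x<640)&(y>-115)&(y<275)
k,l,st,ce=cv2.connectedComponentsWithStats(m.astype(np.uint8))
for i in range(1,k):
    if st[i,4]>100: p=P[l==i]; print('well',st[i,4],cv2.minAreaRect(p[:,:2].astype(np.float32)),np.median(p[:,2]))
delta(388,-222,59,18)
E
```

```text
top 58 handle [ 515.1 -251.8] [64. 12.] ang 29.4 z50,95 [82.7 89.4]
top 22 handle [ 427.  -366.6] [10. 22.] ang -7.4 z50,95 [81.9 86.2]
top 27 handle [ 305.9 -416.6] [ 9. 46.] ang -2.3 z50,95 [84.9 92.1]
scene 56 handle [ 325.8 -424.7] [15. 51.] ang -39.5 z50,95 [78.7 90.3]
scene 72 handle [ 399.5 -355.9] [17. 85.] ang -17.8 z50,95 [81.  87.7]
scene 75 handle [ 391.3 -222.1] [92. 14.] ang 19.3 z50,95 [81.4 87.5]
scene 77 handle [ 507.3 -257.1] [93. 15.] ang 28.5 z50,95 [81.8 86.9]
wrist 1129 handle [ 505.5 -256.4] [86. 12.] ang 27.0 z50,95 [81.4 83.1]
wrist 870 handle [ 388.1 -222.3] [86. 12.] ang 18.5 z50,95 [81.5 83.2]
wrist 899 handle [ 398.4 -354.9] [12. 86.] ang -20.3 z50,95 [81.3 83.1]
well 496 ((566.8148193359375, 42.785667419433594), (91.35420989990234, 61.396209716796875), 0.3045212924480438) 35.391023732887405
well 503 ((567.5245971679688, -35.43329620361328), (61.54774475097656, 93.5080795288086), 89.61332702636719) 35.55440804470506
well 458 ((565.6802978515625, 202.1112518310547), (91.00138092041016, 56.81875228881836), 0.60494065284729) 34.68710866621632
well 489 ((565.673095703125, 122.512451171875), (59.59761428833008, 93.15066528320312), 89.65618133544922) 35.11473270795668
t 8.85 tcp [ 377.8 -229.5  218.2] rot [179.3  -2.3  15.7] q [-34.   5. 107.   1.  66.  40.] F [ 0.3 -0.7  0.1] w 41.4
  shift cm [ 0.53 -0.63 15.95] turn rad [ 0.013 -0.04  -0.041]
```

View pics/t2.png

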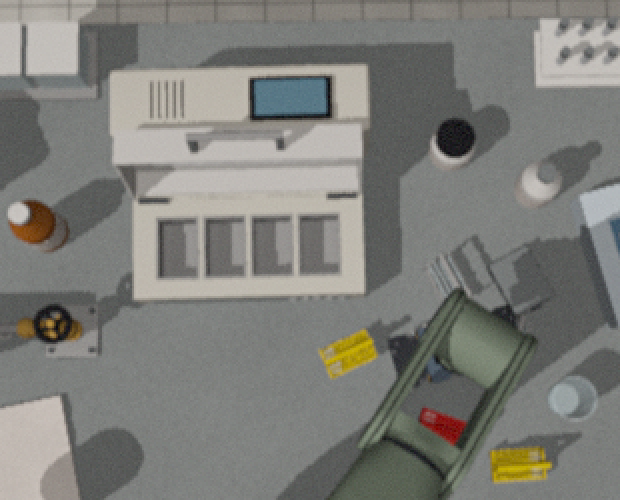

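Hood is open with the bar at crop (240,135). The wells run from crop (180,247) to (320,244), and all the racks are measured. Picking B.

Emit:
{"method": "move_arm", "body": {"increments": [[[0.45,0.55,-0.65,3,0.013,-0.04,-0.045],[0.45,0,0,4,0,0,0],[0.45,0,0,3,0,0,0],[0.45,0,0,0,0,0,0]]]}}

```text
time_s: 9.35
ee_pos: [386.8, -224.2, 122.3]
ee_rot: [179.4, -0.4, 19.0]
force: [-0.3, 0.0, -0.1]
gripper_width: 40.7
```

```bash
python3 - <<'E'
from look import *
racks(('wrist',)); delta(388,-222,59,18.5)
E
```

```text
wrist 2508 handle [ 505.5 -256.4] [86. 13.] ang 27.1 z50,95 [81.3 83. ]
wrist 1555 handle [ 389.4 -221.8] [83. 12.] ang 18.6 z50,95 [81.5 83.1]
wrist 902 handle [ 420.7 -363.1] [14. 38.] ang -22.3 z50,95 [81.  82.8]
t 9.4 tcp [ 387.8 -224.8  123.6] rot [179.3  -0.6  19. ] q [-32.  11. 114.  -0.  54.  39.] F [-0.4  0.1 -0.6] w 41.2
  shift cm [ 0.05 -0.34  6.45] turn rad [ 0.012 -0.01   0.008]
```

Emit:
{"method": "move_arm", "body": {"increments": [[[0.45,0.05,-0.3,3,0.012,-0.01,0],[0.45,0,0,3.3,0,0,0],[0,0,0,0.0,0,0,0],[0,0,0,0,0,0,0],[0,0,0,0,0,0,0],[0,0,0,0,0,0,0],[0,0,0,-1,0,0,0],[0,0,0,-3,0,0,0],[0,0,0,-4,0,0,0],[0,0,0,-4,0,0,0],[0,0,0,-4,0,0,0],[0,0,0,0,0,0,0]]], "force": 40}}

```text
time_s: 10.9
ee_pos: [391.9, -224.8, 238.0]
ee_rot: [178.9, -0.8, 19.3]
force: [-0.0, -0.2, -3.0]
gripper_width: 8.9
```

```bash
python3 - <<'E'
from look import *
delta(565,-36.5,200,0.6)
E
```

```text
t 10.9 tcp [ 391.9 -224.8  238. ] rot [178.9  -0.8  19.3] q [-31.   5. 103.  -0.  70.  39.] F [-0.  -0.2 -3. ] w 8.9
  shift cm [ 22.49 -12.14   3.9 ] turn rad [ 0.016 -0.018  0.325]
```

Emit:
{"method": "move_arm", "body": {"increments": [[[0,2,-2,0,0,0,0.05],[0,4,-3.9,0,0,0,0],[0,4,-3.9,0,0,0,0],[0,4,-3.9,0,0,0,0],[0,4,-3.9,0,0,0,0],[0,4,-3.9,0,0,0,0],[0,2.5,-2.5,0,0,0,0],[0,2,-2,0,0,0,0],[0,0,0,0,0,0,0.13],[0,0,0,0,0,0,0.13],[0,0,0,0,0,0,0]]]}}

```text
time_s: 12.28
ee_pos: [568.0, 110.6, 215.0]
ee_rot: [179.1, 0.8, 1.0]
force: [0.6, -0.5, -2.8]
gripper_width: 8.9
```

```bash
cat > well.py <<'E'
from look import *
import sys
def wells(f,save=None):
    P=cloud(f);x,y,z=P[...,0],P[...,1],P[...,2]
    for lab,lo,hi in(('floor',25,50),):
        m=(z>lo)&(z<hi)&(x>485)&(x<640)&(y>-115)&(y<275)
        k,l,st,ce=cv2.connectedComponentsWithStats(m.astype(np.uint8))
        for i in range(1,k):
            if st[i,4]>300:
                p=P[l==i]; r=cv2.minAreaRect(p[:,:2].astype(np.float32)); print('well',st[i].tolist(),np.round(r[0],1),np.round(r[1],1),round(r[2],1),'lo',p.min(0).round(1),'hi',p.max(0).round(1))
def held(f,reg=(480,660,-120,280)):
    P=cloud(f);x,y,z=P[...,0],P[...,1],P[...,2]; s=monitor.state(); q=s['ee_pos']
    c=f['color'].astype(int)
    for dz in(-10,):
        zb=q[2]+19-78
        m=(abs(x-q[0])<80)&(abs(y-q[1])<50)&(z>zb+12)&(z<zb+42)
        p=P[m]; 
        if len(p)>20:
            r=cv2.minAreaRect(p[:,:2].astype(np.float32)); print('held',len(p),np.round(r[0],1),np.round(r[1],1),round(r[2],1),'x',np.percentile(p[:,0],[1,99]).round(1),'y',np.percentile(p[:,1],[1,99]).round(1),'z',np.percentile(p[:,2],[1,99]).round(1))
E
python3 - <<'E'
from well import *
f=grab('wrist','pics/w3.png'); wells(f); held(f); 
g=grab('scene');held(g)
delta(564,119.5,200,0.6)
E
```

```text
well [199, 152, 60, 84, 4438] [557.9 200.5] [93.8 58. ] 0.8 lo [510.8 170.8  32.5] hi [604.4 230.1  50. ]
well [274, 152, 60, 19, 1128] [595.  119.8] [21.5 63.3] 1.3 lo [584.1  88.1  32.5] hi [606.4 151.5  50. ]
well [349, 152, 58, 84, 4424] [559.9  38.3] [93.  58.1] 0.5 lo [513.2   8.9  31.7] hi [606.7  67.3  50. ]
well [423, 153, 58, 83, 3806] [561.2 -43.7] [93.9 51.4] 0.1 lo [514.2 -69.5  32.4] hi [608.2 -18.1  50. ]
held 1224 [579.4 115.3] [51.  52.7] 1.0 x [555.9 604.7] y [ 90.8 141.4] z [168.2 196.8]
held 154 [572.3 115.6] [54.1 67.9] 88.7 x [541.7 605.9] y [ 90.6 140.5] z [168.8 195.1]
t 12.38 tcp [568.1 110.3 215.5] rot [179.1   0.8   1. ] q [ 10.  19.  88.  -1.  74. 100.] F [ 0.2 -0.1 -2.9] w 8.9
  shift cm [-0.37 -0.95  1.54] turn rad [0.016 0.013 0.007]
```

View pics/w3.png

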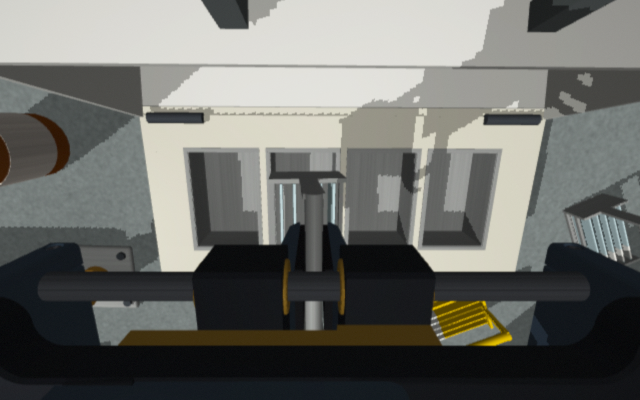

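Emit:
{"method": "move_arm", "body": {"increments": [[[0,0,-0.5,1.5,0.016,0.013,0.007],[0,0,0,2.0,0,0,0],[0,0,0,0,0,0,0],[0,0,0,0,0,0,0]]]}}

```text
time_s: 12.88
ee_pos: [567.6, 114.4, 179.5]
ee_rot: [-180.0, -0.0, 0.9]
force: [0.3, -0.6, -1.9]
gripper_width: 8.9
```

```bash
cat >> well.py <<'E'
def tilt(f):
    P=cloud(f);x,y,z=P[...,0],P[...,1],P[...,2]; q=monitor.state()['ee_pos']; zb=q[2]+19-78
    print('cam',f['c'].round(),'tcp',q.round(1))
    for a,b in((0,12),(12,24),(24,36),(38,50),(50,62),(70,90)):
        m=(abs(x-q[0])<60)&(abs(y-q[1])<45)&(z>zb+a)&(z<zb+b)
        p=P[m]
        if len(p)>15: print(' band',a,len(p),'x',np.percentile(p[:,0],[2,98]).round(1),'y',np.percentile(p[:,1],[2,98]).round(1))
E
python3 - <<'E'
from well import *
f=grab('wrist'); wells(f); tilt(f)
g=grab('scene');tilt(g)
delta(564,119.5,200,0.6)
E
```

```text
well [194, 158, 65, 92, 5069] [558.2 201.8] [93.4 55.5] 0.7 lo [511.3 173.6  31.9] hi [604.6 229.9  50. ]
well [276, 158, 67, 15, 864] [599.1 119.9] [14.8 63.3] 0.2 lo [591.8  88.2  32.9] hi [606.6 151.6  50. ]
well [360, 158, 65, 91, 5070] [560.3  37.6] [92.1 56.8] 0.7 lo [514.1   8.9  32.5] hi [606.8  66.5  50. ]
well [444, 159, 63, 92, 4593] [561.  -44.7] [93.6 49.2] 0.6 lo [514.1 -69.7  32.6] hi [608.1 -20.6  50. ]
cam [642. 116. 350.] tcp [567.5 114.4 179.5]
 band 0 550 x [565.6 604.5] y [ 94.5 143.7]
 band 12 1025 x [558.1 604.6] y [ 95.9 145.9]
 band 24 195 x [601.5 604.6] y [113.5 144.4]
 band 38 81 x [602.7 604.9] y [112.2 123.9]
 band 50 139 x [521.6 605. ] y [105.5 125. ]
 band 70 2363 x [526.5 604. ] y [102.7 128.3]
cam [1004.  554. 1414.] tcp [567.6 114.4 179.6]
 band 0 93 x [550.  605.9] y [ 96.6 146. ]
 band 12 148 x [543.9 605.3] y [ 96.2 144.7]
 band 24 25 x [562.3 607. ] y [100.4 142.7]
 band 70 49 x [562.4 606.3] y [103.5 128.7]
t 12.97 tcp [567.6 114.4 179.6] rot [-180.    -0.     0.9] q [10. 20. 92.  0. 68. 99.] F [ 0.  -0.1 -2.8] w 8.9
  shift cm [-0.35 -0.51 -2.04] turn rad [-0.    -0.     0.004]
```

Emit:
{"method": "move_arm", "body": {"increments": [[[0,0,-0.3,0,-0.09,0,0],[0,0,0,0,0,0,0],[0,0,0,0,0,0,0]]]}}

```text
time_s: 13.35
ee_pos: [568.5, 117.2, 181.5]
ee_rot: [174.9, -0.2, 0.8]
force: [0.2, -0.4, -3.0]
gripper_width: 9.1
```

```bash
python3 - <<'E'
from well import *
f=grab('wrist'); tilt(f)
g=grab('scene');tilt(g)
delta(564,119.5,95,0.6)
E
```

```text
cam [642. 134. 351.] tcp [568.5 117.2 181.5]
 band 0 645 x [558.3 605.5] y [ 93.4 144.7]
 band 12 990 x [561.5 605.7] y [ 93.8 144.6]
 band 24 139 x [602.8 605.6] y [ 96.2 143.5]
 band 38 78 x [603.8 605.8] y [113.6 125.3]
 band 50 145 x [522.5 605.9] y [109.6 129.4]
 band 70 2335 x [527.2 604.8] y [107.6 133.4]
cam [1004.  554. 1414.] tcp [568.5 117.  181.4]
 band 0 102 x [539.2 606.6] y [ 94.5 143.9]
 band 12 121 x [543.8 607.1] y [ 93.8 143.4]
 band 24 20 x [574.8 606.9] y [ 94.6 138.1]
 band 70 34 x [583.5 607.6] y [107.  132.8]
t 13.45 tcp [568.5 117.  181.4] rot [174.9  -0.2   0.8] q [ 13.  21.  91.  -5.  69. 105.] F [-0.3  0.2 -3.3] w 9.3
  shift cm [-0.48 -1.03  8.58] turn rad [ 0.09  -0.004  0.003]
```

Emit:
{"method": "move_arm", "body": {"increments": [[[0,0,-0.15,2,0,0,0],[0,0,-0.18,2,0,0,0],[0,0,-0.18,2,0,0,0],[0,0,-0.16,1.5,0,0,0],[0,0,0,0,0,0,0],[0,0,0,0,0,0,0]]]}}

```text
time_s: 14.2
ee_pos: [570.5, 114.7, 106.0]
ee_rot: [175.0, -0.4, 0.6]
force: [0.6, 0.3, -2.6]
gripper_width: 9.0
```

```bash
python3 - <<'E'
from well import *
f=grab('wrist','pics/w4.png'); tilt(f)
delta(564,119.5,95,0.6)
E
```

```text
cam [643. 131. 276.] tcp [570.3 114.7 106. ]
 band 0 711 x [559.3 601.8] y [ 87.9 151.4]
 band 12 1251 x [560.7 607.6] y [ 87.9 151.4]
 band 24 7509 x [566.9 629.7] y [ 72.8 158.8]
 band 38 78 x [606.1 607.8] y [111.1 122.7]
 band 50 148 x [524.4 607.8] y [106.4 126.3]
 band 70 2364 x [529.4 606.8] y [104.9 130.7]
t 14.25 tcp [570.3 114.7 106. ] rot [175.   -0.4   0.6] q [ 13.  24.  97.  -6.  59. 106.] F [ 0.4  0.8 -2.5] w 9.1
  shift cm [-0.64 -0.58  1.05] turn rad [ 0.087 -0.007 -0.   ]
```

Emit:
{"method": "move_arm", "body": {"increments": [[[0,-0.35,-0.3,0.3,0,0,0],[0,0,-0.05,0.5,0,0,0],[0,0,-0.05,0.4,0,0,0],[0,0,0,0.2,0,0,0],[0,0,0,0,0,0,0]]]}}

```text
time_s: 14.88
ee_pos: [567.7, 117.8, 104.0]
ee_rot: [175.0, -1.0, 0.6]
force: [-0.5, 0.5, -2.6]
gripper_width: 8.9
```

Emit:
{"method": "move_arm", "body": {"increments": [[[0,0,-0.05,0.7,0,0,0],[0,0,0,0.4,0,0,0],[0,0,0,0.0,0,0,0]]]}}

```text
time_s: 15.25
ee_pos: [568.3, 118.2, 104.3]
ee_rot: [175.0, -1.3, 0.6]
force: [0.6, -0.2, -2.4]
gripper_width: 8.8
```

```bash
python3 - <<'E'
from well import *
f=grab('wrist','pics/w5.png'); tilt(f)
delta(564,119.5,95,0.6)
E
```

```text
cam [639. 135. 276.] tcp [568.7 118.3 104.1]
 band 0 716 x [555.  606.3] y [ 87.8 151.4]
 band 12 1351 x [560.1 606.2] y [ 87.9 151.4]
 band 24 7673 x [565.8 628. ] y [ 74.6 162.3]
 band 38 83 x [603.7 605.9] y [114.5 126.1]
 band 50 139 x [522.3 605.8] y [110.3 129.1]
 band 70 2422 x [527.4 604.7] y [108.4 133.9]
t 15.3 tcp [568.7 118.3 104.1] rot [175.1  -1.4   0.6] q [ 14.  24.  98.  -6.  58. 106.] F [ 0.6 -0.1 -2.2] w 8.9
  shift cm [-0.49 -0.2   0.89] turn rad [ 0.086 -0.024 -0.001]
```

View pics/w5.png

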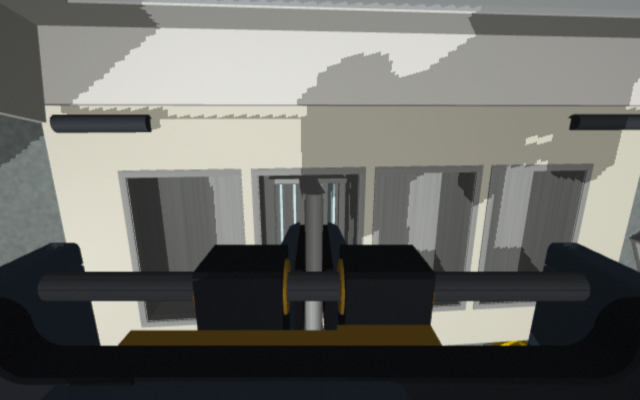

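```bash
python3 - <<'E'
from well import *
f=grab('wrist'); P=cloud(f)
print('handle',P[196:222:5,314].round(1).tolist()); print('endplate',P[175:192:3,330].round(1).tolist(),'slides',P[205:215:4,285].round(1).tolist())
s=monitor.state();print(s['effort'].round(2),s['torque'].round(2),s['force'])
g=grab('scene'); d=grab('top')
cv2.imwrite('pics/s6.png',cv2.resize(g['color'][100:350,200:480],None,fx=2.5,fy=2.4,interpolation=2)[:,:,::-1])
E
```

```text
handle [[604.7, 120.4, 118.3], [602.3, 120.4, 119.4], [599.3, 120.3, 117.9], [596.6, 120.2, 117.7], [593.8, 120.2, 117.7], [591.3, 120.3, 118.4]]
endplate [[606.5, 103.8, 58.2], [606.2, 105.4, 69.8], [604.2, 105.4, 69.9], [599.2, 103.0, 53.2], [597.0, 102.9, 53.3], [594.7, 102.8, 52.9]] slides [[580.3, 135.6, 38.0], [577.1, 135.6, 38.0], [573.9, 135.6, 38.2]]
[ 0.000e+00 -4.370e+01 -1.941e+01 -2.400e-01  2.500e-01  3.000e-02] [ 0.1  -0.01  0.06] [0.40955315 0.65063292 1.29065931]
```

View pics/s6.png

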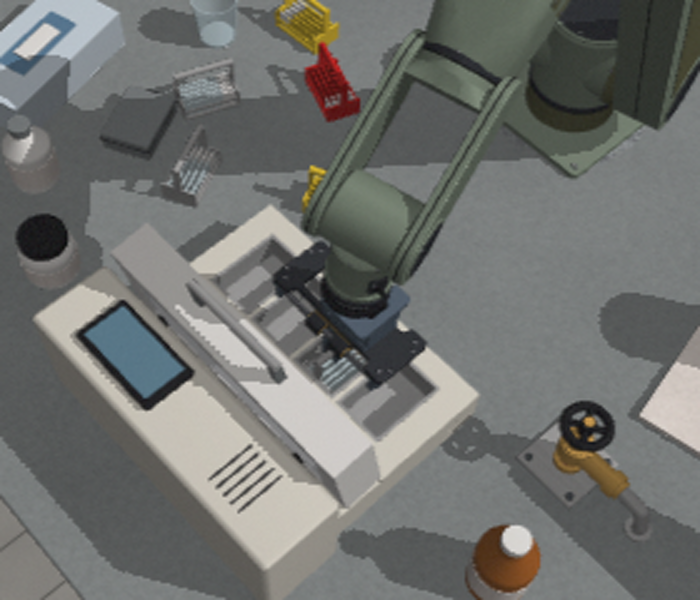

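The handle top reads z=118 = 35+83, so the rack stands on the well floor (my grasp was about 10 mm high). Releasing.

Emit:
{"method": "move_arm", "body": {"increments": [[[0.35,0,0,0,0,0,0],[0.35,0,0,0,0,0,0],[0.35,0,0,0,0,0,0],[0.35,0,0.2,-2,0,0,0],[0.35,0,0.3,-3,0.087,0.02,0],[0.35,0,0,-5,0,0,0],[0.35,0,0,-4,0,0,0],[0.35,0,0,0,0,0,0]]]}}

```text
time_s: 16.45
ee_pos: [563.4, 116.9, 244.3]
ee_rot: [-179.9, -2.2, 0.6]
force: [-0.1, 1.1, 0.3]
gripper_width: 32.2
```

```bash
python3 - <<'E'
from well import *
f=grab('wrist'); P=cloud(f); x,y,z=P[...,0],P[...,1],P[...,2]
m=(z>105)&(z<125)&(x>500)&(x<630)&(y>60)&(y<180);p=P[m];r=cv2.minAreaRect(p[:,:2].astype(np.float32)); print('handle',r,np.percentile(p[:,2],[50,95]))
racks(('scene','top')); delta(506,-256.5,200,27)
E
```

```text
handle ((563.5887451171875, 119.53549194335938), (86.33064270019531, 11.414055824279785), 0.25332796573638916) [116.51133142 118.14482121]
scene 79 handle [ 316.7 -425.3] [27. 65.] ang -23.2 z50,95 [81.6 92.3]
scene 73 handle [ 400.8 -355.1] [15. 87.] ang -19.8 z50,95 [81.8 86.5]
scene 79 handle [ 506.7 -257.3] [91. 12.] ang 25.5 z50,95 [81.8 87.6]
top 80 handle [ 505.3 -256.5] [85. 11.] ang 26.8 z50,95 [81.1 86. ]
top 83 handle [ 397.8 -354.8] [12. 84.] ang -19.5 z50,95 [80.9 86.9]
top 38 handle [ 315.3 -425.9] [23. 62.] ang -28.9 z50,95 [85.9 92.3]
t 16.6 tcp [561.1 116.5 239.7] rot [-180.    -1.6    0.7] q [ 11.  16.  89.  -0.  73. 100.] F [-0.4 -0.1 -0.6] w 31.8
  shift cm [-6.05 37.24  3.79] turn rad [ 0.007 -0.028 -0.46 ]
```

Emit:
{"method": "move_arm", "body": {"increments": [[[0.45,-0.5,3.6,0,0,0,0],[0.45,-1,5.6,0,0,0,0],[0.45,-1,5.6,0,0,0,0],[0.45,-1,5.6,0,0,0,0],[0.45,-1,5.6,0,0,0,0],[0.45,-1,5.6,0,0,0,0],[0.45,-0.5,5.6,0,0,0,0],[0.45,0,0,2,0,-0.01,-0.155],[0.45,0,0,2,0,-0.01,-0.155],[0.45,0,0,2,0,-0.01,-0.155],[0.45,0,0,0,0,0,0]]]}}

```text
time_s: 17.98
ee_pos: [495.1, -264.9, 154.2]
ee_rot: [-178.8, 1.8, 28.2]
force: [-0.6, 0.0, 0.1]
gripper_width: 41.1
```

```bash
python3 - <<'E'
from well import *
racks(('wrist',)); delta(505.5,-256.5,120,27)
E
```

```text
wrist 1362 handle [ 505.3 -256.2] [86. 12.] ang 27.4 z50,95 [81.6 83.1]
t 18.02 tcp [ 495.8 -265.3  155.3] rot [-178.9    1.7   28.1] q [-29.  21.  95.  -1.  66.  33.] F [0.7 0.4 0.7] w 41.1
  shift cm [ 1.37 -0.25  3.49] turn rad [-0.019  0.03   0.019]
```

Emit:
{"method": "move_arm", "body": {"increments": [[[0.45,1.4,-0.3,1.5,-0.019,0.03,0.017],[0.45,0,0,3,0,0,0],[0.45,0,0,0,0,0,0],[0.45,0,0,0,0,0,0]]]}}

```text
time_s: 18.52
ee_pos: [508.7, -256.5, 112.2]
ee_rot: [179.7, -0.3, 26.7]
force: [-0.1, 0.6, 1.1]
gripper_width: 41.1
```

```bash
python3 - <<'E'
from well import *
racks(('wrist',)); delta(505.5,-256.4,58,27.2)
E
```

```text
wrist 1480 handle [ 513.3 -251.9] [68. 12.] ang 26.2 z50,95 [81.6 83.1]
t 18.57 tcp [ 508.5 -256.4  112.1] rot [179.7  -0.3  26.7] q [-28.  22.  99.   0.  58.  35.] F [0.1 0.4 0.1] w 41.0
  shift cm [-0.3  -0.16  5.41] turn rad [ 0.004 -0.005 -0.009]
```

Emit:
{"method": "move_arm", "body": {"increments": [[[0.45,-0.3,-0.15,2,0,0,0],[0.45,0,0,2,0,0,0],[0.45,0,0,1.5,0,0,0],[0.45,0,0,0.2,0,0,0],[0.45,0,0,0,0,0,0]]]}}

```text
time_s: 19.2
ee_pos: [509.4, -258.8, 59.4]
ee_rot: [179.2, -0.6, 26.6]
force: [0.3, -0.1, 0.3]
gripper_width: 41.0
```

```bash
python3 - <<'E'
from well import *
delta(505.5,-256.4,58,27.2)
E
```

```text
t 19.2 tcp [ 509.4 -258.8   59.4] rot [179.2  -0.6  26.6] q [-28.  26. 103.   0.  50.  35.] F [ 0.3 -0.1  0.3] w 41.0
  shift cm [-0.25 -0.4   0.13] turn rad [ 0.014 -0.011 -0.011]
```

Emit:
{"method": "move_arm", "body": {"increments": [[[0.45,-0.2,-0.5,0.1,0.014,-0.011,-0.011],[0,0,0,0,0,0,0],[0,0,0,0,0,0,0],[0,0,0,0,0,0,0],[0,0,0,0,0,0,0],[0,0,0,0,0,0,0],[0,0,0,-1,0,0,0],[0,0,0,-3,0,0,0],[0,0,0,-4,0,0,0],[0,0,0,-4,0,0,0],[0,0,0,-3,0,0,0],[0,0,0,0,0,0,0]]], "force": 50}}

```text
time_s: 20.7
ee_pos: [504.7, -254.7, 215.0]
ee_rot: [-179.9, 0.0, 27.2]
force: [-0.8, 0.2, -2.7]
gripper_width: 8.7
```

```bash
python3 - <<'E'
from well import *
delta(566,41.5,180,0.6); tilt(grab('wrist'))
E
```

```text
t 20.7 tcp [ 504.7 -254.7  215. ] rot [-179.9    0.    27.2] q [-28.  17.  91.   0.  72.  35.] F [-0.8  0.2 -2.7] w 8.7
  shift cm [ 19.01 -23.53   3.53] turn rad [-0.002  0.001  0.465]
cam [ 571. -220.  385.] tcp [ 503.7 -254.2  213.2]
 band 0 1561 x [489.2 548.7] y [-278.8 -219.5]
 band 12 1037 x [487.1 551.5] y [-279.3 -215.7]
 band 24 1127 x [502.2 552. ] y [-267.8 -214.3]
 band 38 67 x [539.1 544.2] y [-240.4 -230.2]
 band 50 97 x [516.2 544.3] y [-253.6 -230.2]
 band 70 2748 x [473.3 542.5] y [-271.7 -232.5]
```

Emit:
{"method": "move_arm", "body": {"increments": [[[0,1.6,-2,-0.5,0,0,0],[0,3.4,-4.2,-0.5,0,0,0],[0,3.4,-4.2,-0.2,0,0,0],[0,3.4,-4.2,0,0,0,0],[0,3.4,-4.2,0,0,0,0],[0,2.5,-3,0,0,0,0],[0,1.3,-1.7,0,0,0,0],[0,0,0,0,0,0,0.155],[0,0,0,0,0,0,0.155],[0,0,0,0,0,0,0.155],[0,0,0,0,0,0,0]]]}}

```text
time_s: 22.12
ee_pos: [554.9, 52.3, 201.1]
ee_rot: [-179.7, 2.8, -0.2]
force: [-0.2, -0.4, -0.9]
gripper_width: 9.2
```

```bash
python3 - <<'E'
from well import *
f=grab('wrist'); tilt(f); wells(f); tilt(grab('scene')); delta(566,41.5,170,0.6)
E
```

```text
cam [638.  52. 368.] tcp [554.8  52.3 201.1]
 band 0 1164 x [541.2 594.2] y [28.8 77.1]
 band 12 1104 x [543.9 594.8] y [27.1 78.7]
 band 24 998 x [557.9 595.3] y [28.8 76.8]
 band 38 71 x [595.4 596.1] y [47.1 58.5]
 band 50 132 x [571.3 596.8] y [43.1 63. ]
 band 70 2772 x [520.8 597.3] y [40.4 65.5]
well [294, 133, 64, 90, 2199] [560.5  41.2] [94.4 63.3] 1.0 lo [513.8   9.1  32.5] hi [608.3  73.5  49.9]
well [375, 132, 62, 91, 4962] [561.5 -40.6] [94.5 56.7] 0.5 lo [514.  -69.2  32.5] hi [609.1 -12.7  50. ]
well [137, 136, 63, 89, 4344] [558.4 205.2] [94.2 50. ] 1.2 lo [510.9 179.2  32.3] hi [605.  230.4  50. ]
well [257, 141, 9, 73, 332] [562. 109.] [77.4  3.6] 1.1 lo [523.3 106.5  34.6] hi [600.7 110.5  49.9]
cam [1004.  554. 1414.] tcp [555.1  52.2 201.6]
 band 0 56 x [551.2 595.3] y [27.9 77.3]
 band 12 114 x [548.5 595.9] y [31.5 77.7]
 band 24 81 x [547.7 596.3] y [31.  76.1]
 band 70 48 x [557.2 598.4] y [45.9 66.7]
t 22.23 tcp [555.1  52.2 201.6] rot [-179.7    2.8   -0.2] q [ 4. 19. 91.  1. 73. 94.] F [-0.5 -0.8 -2. ] w 8.8
  shift cm [1.24 1.09 3.1 ] turn rad [-0.006  0.048 -0.013]
```

Emit:
{"method": "move_arm", "body": {"increments": [[[0,0.9,1.1,1.0,-0.006,0.048,-0.013],[0,0,0,2.5,0,0,0],[0,0,0,0,0,0,0],[0,0,0,0,0,0,0]]]}}

```text
time_s: 22.72
ee_pos: [563.8, 40.7, 165.0]
ee_rot: [180.0, -0.0, 1.0]
force: [0.6, -0.2, -1.3]
gripper_width: 9.2
```

```bash
python3 - <<'E'
from well import *
f=grab('wrist'); tilt(f); delta(563,41.3,95,0.6)
E
```

```text
cam [638.  43. 335.] tcp [563.6  40.7 164.8]
 band 0 1576 x [553.6 605.6] y [16.7 64.8]
 band 12 1005 x [554.6 605.7] y [15.1 66.8]
 band 24 1072 x [568.3 605.7] y [17.8 65.4]
 band 38 70 x [605.1 605.6] y [36.  47.6]
 band 50 124 x [580.1 605.6] y [31.9 51.7]
 band 70 2761 x [528.6 605.4] y [29.3 54.3]
t 22.77 tcp [563.6  40.7 164.8] rot [180.  -0.   1.] q [ 3. 19. 95. -0. 65. 92.] F [ 0.1  0.4 -1.3] w 8.7
  shift cm [-0.06 -0.06  6.98] turn rad [ 0.    -0.     0.006]
```

Emit:
{"method": "move_arm", "body": {"increments": [[[0,0,0,2,0,0,0],[0,0,0,2,0,0,0],[0,0,0,1.7,0,0,0],[0,0,0,0.4,0,0,0],[0,0,0,0,0,0,0]]]}}

```text
time_s: 23.4
ee_pos: [567.6, 41.2, 107.5]
ee_rot: [180.0, -0.6, 1.1]
force: [0.2, -0.7, -2.3]
gripper_width: 8.5
```

```bash
cat > hz.py <<'E'
from well import *
f=grab('wrist'); P=cloud(f); x,y,z=P[...,0],P[...,1],P[...,2]; q=monitor.state()['ee_pos']
m=(z>100)&(z<140)&(abs(y-q[1])<4)&(x>q[0]+22)&(x<q[0]+45); print('handle top z',np.percentile(z[m],[10,50,90]).round(1),'y',y[m].mean().round(1),'xmax',x[m].max().round(1)); delta(q[0],q[1],94,0.6)
E
python3 hz.py
```

```text
handle top z [115.9 129.8 131.1] y 41.4 xmax 609.4
t 23.45 tcp [567.7  41.2 107.7] rot [-180.    -0.6    1.1] q [  3.  22. 100.  -0.  57.  92.] F [ 0.5 -0.  -1.8] w 8.7
  shift cm [-0.01  0.    1.37] turn rad [-0.    -0.011  0.009]
```

Emit:
{"method": "move_arm", "body": {"increments": [[[0,-0.5,0,0.4,0,0,0],[0,-0.1,0,0.7,0,-0.01,0],[0,0,0,0.5,0,0,0],[0,0,0,0,0,0,0]]]}}

```text
time_s: 23.95
ee_pos: [563.1, 40.1, 94.8]
ee_rot: [179.9, -0.3, 1.2]
force: [-0.5, 1.1, -1.6]
gripper_width: 8.9
```

```bash
python3 hz.py
```

```text
handle top z [110.9 116.9 118.1] y 40.3 xmax 604.9
t 24.0 tcp [563.3  40.1  94.8] rot [179.9  -0.3   1.2] q [  3.  23. 101.  -0.  56.  92.] F [-0.4 -0.6  0.7] w 9.0
  shift cm [-0.   -0.    0.08] turn rad [ 0.002 -0.005  0.01 ]
```

Handle top is at 118, so the rack is down. I'll release, rise and move toward C.

Emit:
{"method": "move_arm", "body": {"increments": [[[0.35,0,0,0,0,0,0],[0.35,0,0,0,0,0,0],[0.35,0,0,0,0,0,0],[0.35,0,0,-2,0,0,0],[0.35,0,0,-4,0,0,0],[0.35,0,0,-4,0,0,0],[0.35,0,0,-3,0,0,0],[0.45,-2,4,0,0,0,0],[0.45,-2.5,5,0,0,0,0],[0.45,-2.5,5,0,0,0,0],[0.45,-2.5,5,0,0,0,0],[0.45,-2.5,5,0,0,0,0]]]}}

```text
time_s: 25.5
ee_pos: [447.7, -205.6, 228.1]
ee_rot: [179.8, -0.5, 1.7]
force: [1.0, -0.0, 0.0]
gripper_width: 41.1
```

```bash
python3 - <<'E'
from well import *
racks(('scene','top','wrist')); delta(398.4,-355,140,-20)
P=cloud(fs['top']);x,y,z=P[...,0],P[...,1],P[...,2]
m=(z>105)&(z<128)&(x>500)&(x<630)&(y>-80)&(y<240)
k,l,st,ce=cv2.connectedComponentsWithStats(m.astype(np.uint8))
for i in range(1,k):
    if st[i,4]>20: p=P[l==i];print(st[i,4],cv2.minAreaRect(p[:,:2].astype(np.float32)),p[:,2].mean())
E
```

```text
scene 46 handle [ 414.3 -364.6] [20. 55.] ang -19.3 z50,95 [82.2 86.8]
top 83 handle [ 396.8 -354.8] [13. 84.] ang -20.8 z50,95 [81.7 88.1]
top 27 handle [ 311.9 -420.2] [17. 57.] ang -15.8 z50,95 [87.8 91.3]
wrist 471 handle [ 415.7 -362.2] [13. 49.] ang -19.3 z50,95 [81.2 83. ]
wrist 69 handle [ 325.  -420.4] [ 5. 21.] ang -37.7 z50,95 [89.1 90.4]
t 25.65 tcp [ 447.5 -206.   228. ] rot [179.8  -0.5   1.4] q [-26.  10.  99.   0.  71.  63.] F [-0.1 -0.2  0.4] w 40.9
  shift cm [-5.33 14.75  8.8 ] turn rad [ 0.001 -0.008  0.373]
92 ((564.41259765625, 120.0167465209961), (87.10954284667969, 11.147038459777832), 0.016628338024020195) 115.10203508662372
80 ((561.2063598632812, 40.62639617919922), (83.4141616821289, 10.100947380065918), 2.004230260848999) 116.17420030984044
```

Emit:
{"method": "move_arm", "body": {"increments": [[[0.45,-1.7,4.8,0,0,0,0],[0.45,-1.7,4.8,0,0,0,0],[0.45,-1.7,4.8,0,0,0,0],[0.45,0,0,2,0,0,0.187],[0.45,0,0,2,0,0,0.187],[0.45,0,0,2,0,0,0],[0.45,0,0,1.5,0,0,0],[0.45,0,0,0,0,0,0]]]}}

```text
time_s: 26.65
ee_pos: [407.5, -349.2, 150.5]
ee_rot: [-179.7, -0.7, -19.8]
force: [-0.0, 0.2, -0.4]
gripper_width: 40.8
```

```bash
python3 - <<'E'
from well import *
racks(('wrist',)); delta(398,-354.9,110,-20.2)
E
```

```text
wrist 1295 handle [ 399. -356.] [12. 84.] ang -20.5 z50,95 [81.5 83.1]
t 26.7 tcp [ 407.9 -349.6  151.3] rot [-179.8   -0.8  -19.8] q [-42.  17. 101.   1.  61.  67.] F [-0.9  0.4  1.2] w 40.7
  shift cm [-0.81  0.85  4.12] turn rad [-0.004 -0.014  0.007]
```

Emit:
{"method": "move_arm", "body": {"increments": [[[0.45,-0.85,0.85,1,-0.004,-0.014,0.007],[0.45,-0.1,0,3,0,0,0],[0.45,-0.1,0,3,0,0,0],[0.45,-0.1,0,2,0,0,0],[0.45,0,0,0.2,0,0,0],[0.45,0,0,0,0,0,0]]]}}

```text
time_s: 27.45
ee_pos: [394.2, -357.2, 59.5]
ee_rot: [179.7, -0.3, -20.2]
force: [0.1, -0.4, 0.8]
gripper_width: 40.8
```

```bash
python3 - <<'E'
from well import *
delta(398,-355.2,58,-20.2); racks(('scene','wrist'))
E
```

```text
t 27.45 tcp [ 394.2 -357.2   59.5] rot [179.7  -0.3 -20.2] q [-43.  23. 108.  -0.  49.  67.] F [ 0.1 -0.4  0.8] w 40.8
  shift cm [ 0.28 -0.32  0.15] turn rad [ 0.005 -0.005 -0.001]
scene 22 handle [ 428.9 -368.2] [12. 23.] ang -23.1 z50,95 [79.8 84.2]
wrist 1915 handle [ 415.5 -362.7] [12. 49.] ang -19.1 z50,95 [81.5 83. ]
wrist 674 handle [ 408.1 -338.4] [28. 10.] ang 2.7 z50,95 [81.6 93.5]
wrist 668 handle [ 393.2 -379. ] [10. 28.] ang -42.9 z50,95 [81.7 93.5]
wrist 572 handle [ 368.7 -344.3] [12. 20.] ang -18.3 z50,95 [81.5 83. ]
wrist 458 handle [ 337.8 -442.1] [ 5. 16.] ang -78.3 z50,95 [87.3 90. ]
```

Emit:
{"method": "move_arm", "body": {"increments": [[[0.45,0.35,-0.4,0.1,0.005,-0.005,0],[0,0,0,0,0,0,0],[0,0,0,0,0,0,0],[0,0,0,0,0,0,0],[0,0,0,0,0,0,0],[0,0,0,0,0,0,0],[0,0,0,-1,0,0,0],[0,0,0,-3,0,0,0],[0,0,0,-4,0,0,0],[0,0,0,-4,0,0,0],[0,0,0,-4,0,0,0],[0,0,0,0,0,0,0]]], "force": 50}}

```text
time_s: 29.05
ee_pos: [398.6, -353.4, 225.5]
ee_rot: [-179.9, 0.1, -20.2]
force: [0.3, 0.4, -2.8]
gripper_width: 8.9
```

```bash
python3 - <<'E'
from well import *
delta(564,-36.8,180,0.6)
E
```

```text
t 29.05 tcp [ 398.6 -353.4  225.5] rot [-1.799e+02  1.000e-01 -2.020e+01] q [-43.  14.  94.   0.  72.  67.] F [ 0.3  0.4 -2.8] w 8.9
  shift cm [  4.59 -35.42   4.59] turn rad [-0.001  0.001 -0.363]
```

Emit:
{"method": "move_arm", "body": {"increments": [[[0,0.3,-2.5,-0.3,0,0,0],[0,0.7,-5.4,-0.3,0,0,0],[0,0.7,-5.4,0,0,0,0],[0,0.7,-5.4,0,0,0,0],[0,0.7,-5.4,0,0,0,0],[0,0.7,-5.4,0,0,0,0],[0,0.5,-4,0,0,0,0],[0,0.2,-1.7,0,0,0,0],[0,0,0,0,0,0,-0.18],[0,0,0,0,0,0,-0.18],[0,0,0,0,0,0,0]]]}}

```text
time_s: 30.42
ee_pos: [557.4, -27.8, 214.4]
ee_rot: [-179.5, 1.8, 0.8]
force: [-0.5, 0.8, -3.0]
gripper_width: 8.9
```

```bash
python3 - <<'E'
from well import *
f=grab('wrist'); tilt(f); wells(f); delta(563.5,-36.8,165,0.6)
E
```

```text
cam [637. -27. 382.] tcp [557.4 -27.9 214.4]
 band 0 1047 x [544.1 596.9] y [-51.6  -3.2]
 band 12 1030 x [547.1 597.4] y [-53.2  -1.6]
 band 24 1015 x [560.8 597.7] y [-50.7  -3.1]
 band 38 79 x [597.6 598.3] y [-32.5 -21.1]
 band 50 126 x [573.8 598.8] y [-37.5 -16.9]
 band 70 2739 x [522.7 599. ] y [-39.6 -14.5]
well [68, 136, 59, 86, 3476] [558.8 208.7] [94.9 43.9] 1.0 lo [511.3 185.9  32.4] hi [605.9 231.4  50. ]
well [294, 137, 61, 33, 1806] [591.1 -36.3] [34.6 63.3] 0.7 lo [574.2 -68.1  32.4] hi [608.8  -4.5  49.8]
well [220, 145, 10, 77, 320] [556.1  72.8] [85.   1.5] 0.9 lo [513.6  71.7  33.4] hi [598.6  73.7  49.9]
well [260, 145, 8, 71, 314] [560.3  28.8] [77.5  4.6] 1.3 lo [521.6  25.6  34.1] hi [599.1  31.5  49.9]
t 30.48 tcp [557.4 -27.9 214.4] rot [-179.5    1.8    0.7] q [-4. 18. 90.  0. 74. 85.] F [ 0.1 -0.7 -2.7] w 8.6
  shift cm [0.76 0.94 4.91] turn rad [-0.008  0.032  0.002]
```

Emit:
{"method": "move_arm", "body": {"increments": [[[0,0.7,0.85,1.5,-0.008,0.032,0],[0,0,0,3,0,0,0],[0,0,0,0,0,0,0],[0,0,0,0,0,0,0]]]}}

```text
time_s: 30.98
ee_pos: [563.6, -38.3, 168.5]
ee_rot: [180.0, -0.0, 0.0]
force: [0.1, 0.3, -2.5]
gripper_width: 9.0
```

```bash
python3 - <<'E'
from well import *
f=grab('wrist'); tilt(f); delta(563.5,-36.3,95,0.6)
E
```

```text
cam [638. -37. 339.] tcp [563.4 -38.2 168.3]
 band 0 1386 x [552.1 604.6] y [-63.  -14.9]
 band 12 1010 x [554.7 604.7] y [-64.5 -12.9]
 band 24 1027 x [568.2 604.7] y [-62.6 -14.3]
 band 38 67 x [604.4 604.8] y [-43.8 -32.4]
 band 50 118 x [580.  604.9] y [-47.7 -27.8]
 band 70 2749 x [528.4 604.7] y [-49.9 -25. ]
t 31.02 tcp [563.4 -38.2 168.3] rot [1.8e+02 0.0e+00 1.0e-01] q [-5. 19. 95. -0. 66. 85.] F [-0.3  0.1 -2.6] w 8.7
  shift cm [ 0.01 -0.2   7.33] turn rad [ 0.001  0.    -0.01 ]
```

Emit:
{"method": "move_arm", "body": {"increments": [[[0,0,-0.2,2,0,0,-0.01],[0,-0.1,0,2,0,0,0],[0,-0.1,0,1.7,0,0,0],[0,0,0,0.4,0,0,0],[0,0,0,0,0,0,0]]]}}

```text
time_s: 31.65
ee_pos: [565.8, -36.7, 112.2]
ee_rot: [179.9, -0.7, 0.5]
force: [0.4, -0.2, -1.8]
gripper_width: 8.7
```

```bash
python3 hz.py
```

```text
handle top z [116.5 133.8 135.1] y -36.7 xmax 607.2
t 31.7 tcp [566.  -36.8 112.4] rot [179.9  -0.7   0.5] q [ -5.  22. 100.  -0.  58.  85.] F [ 0.4  1.1 -1.5] w 8.9
  shift cm [-0.02 -0.    1.84] turn rad [ 0.002 -0.012 -0.002]
```

Emit:
{"method": "move_arm", "body": {"increments": [[[0,-0.3,0,0.7,0,-0.01,0],[0,-0.1,0,0.7,0,0,0],[0,0,0,0.6,0,0,0],[0,0,0,0.3,0,0,0],[0,0,0,0,0,0,0]]]}}

```text
time_s: 32.33
ee_pos: [563.4, -38.9, 95.7]
ee_rot: [179.6, -0.5, 0.5]
force: [-0.1, 0.2, -2.7]
gripper_width: 8.6
```

```bash
python3 hz.py
```

```text
handle top z [111.7 117.5 118.6] y -38.9 xmax 604.6
t 32.38 tcp [563.6 -39.   95.6] rot [179.6  -0.5   0.5] q [ -5.  23. 101.  -0.  55.  85.] F [ 0.6 -1.1  1. ] w 9.1
  shift cm [-0.   -0.    0.16] turn rad [ 0.007 -0.008 -0.001]
```

Emit:
{"method": "move_arm", "body": {"increments": [[[0.35,0,0,0,0,0,0],[0.35,0,0,0,0,0,0],[0.35,0,0,0,0,0,0],[0.35,0,0,-2,0,0,0],[0.35,0,0,-4,0,0,0],[0.35,0,0,-5,0,0,0],[0.35,-2,0,-5,0,0,0],[0.35,-4,0,-5,0,0,0],[0.35,-4,0,-5,0,0,0],[0.35,-4,0,0,0,0,0],[0.35,0,0,0,0,0,0]]]}}

```text
time_s: 33.75
ee_pos: [421.6, -38.4, 358.0]
ee_rot: [179.6, -0.4, 0.6]
force: [1.0, -0.6, 0.2]
gripper_width: 31.8
```

```bash
python3 - <<'E'
from well import *
for n in('top','scene','wrist'):
    f=grab(n,f'pics/{n}7.png'); P=cloud(f);x,y,z=P[...,0],P[...,1],P[...,2]
    m=(z>105)&(z<128)&(x>500)&(x<630)&(y>-80)&(y<240)
    k,l,st,ce=cv2.connectedComponentsWithStats(m.astype(np.uint8))
    for i in range(1,k):
        if st[i,4]>30: p=P[l==i];r=cv2.minAreaRect(p[:,:2].astype(np.float32));print(n,'rack',st[i,4],np.round(r[0],1),np.round(r[1]),np.percentile(p[:,2],[50,95]).round(1))
    m=(z>262)&(z<310)&(x>650)&(x<740)&(y>0)&(y<160); p=P[m]
    if len(p): print(n,'bar',len(p),p.mean(0).round(1),np.percentile(p[:,2],[5,50,95]).round(1),'x',np.percentile(p[:,0],[5,50,95]).round(1),'y',p[:,1].min().round(),p[:,1].max().round())
delta(600,80,340,90)
f=dict(np.load('top0.npz'))
cv2.imwrite('pics/t7.png',cv2.resize(grab('top')['color'][50:300,150:460],None,fx=2,fy=2)[:,:,::-1])
E
```

```text
top rack 92 [563.9 120.2] [86. 11.] [115.1 121.7]
top rack 47 [581.3 -38.9] [10. 48.] [115.6 121.7]
top rack 34 [582.2  40. ] [40. 10.] [118.6 121.7]
top bar 224 [690.5  81.1 283.5] [271.4 284.7 290.3] x [685.  690.1 696.8] y 11.0 153.0
scene rack 93 [562.9 -40.2] [89. 13.] [116.2 122.9]
scene rack 96 [563.9  39. ] [86. 13.] [117.  122.5]
scene rack 100 [564.7 119.1] [87. 13.] [116.6 121.6]
scene bar 252 [694.2  83.4 284.6] [274.  285.8 289.8] x [688.2 694.7 699.2] y 8.0 153.0
wrist rack 705 [563.7 119.8] [86. 13.] [116.3 118.2]
wrist rack 661 [562.2  40.2] [86. 12.] [116.4 118.3]
wrist rack 671 [561.9 -40.3] [86. 12.] [116.3 118.1]
t 33.9 tcp [424.2 -38.5 356.8] rot [179.6  -0.3   0.6] q [-6.  1. 91. -0. 88. 83.] F [ 0.1 -0.1  0.5] w 32.0
  shift cm [ 17.69 -11.68   1.7 ] turn rad [ 9.00e-03  1.00e-03 -1.56e+00]
```

View pics/t7.png

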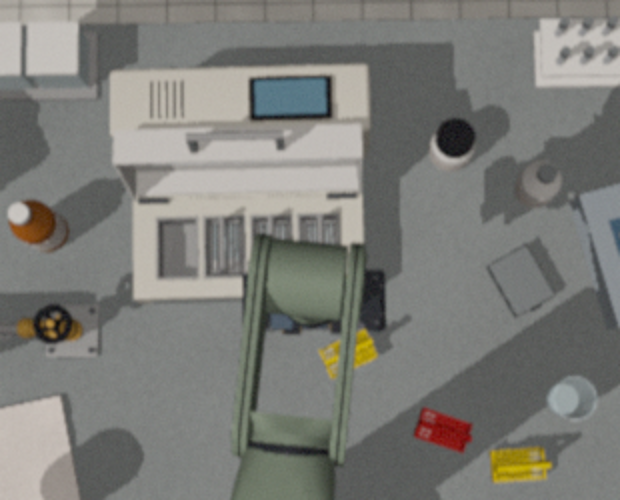

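Crop (225,245)–(320,232) shows three racks in their wells, and no steel rack is left on the bench. Now I'll go to the open hood's bar.

Emit:
{"method": "move_arm", "body": {"increments": [[[0.45,0,0,0,0,0,-0.18],[0.45,0,0,0,0,0,-0.18],[0.45,0,0,0,0,0,-0.18],[0.45,0,0,0,0,0,-0.18],[0.45,0,0,0,0,0,-0.18],[0.45,0,0,0,0,0,-0.18],[0.45,0,0,0,0,0,-0.18],[0.45,0,0,0,0,0,-0.18],[0.45,0,0,0,0,0,-0.12],[0.45,2,4,0,0,0,0],[0.45,2,4.5,0,0,0,0],[0.45,2,4.5,0,0,0,0]]]}}

```text
time_s: 35.45
ee_pos: [563.3, 29.0, 342.0]
ee_rot: [-179.0, 0.2, 93.0]
force: [0.4, -0.4, 0.3]
gripper_width: 40.8
```

```bash
python3 - <<'E'
from well import *
delta(691.5,81,330,90)
E
```

```text
t 35.45 tcp [563.3  29.  342. ] rot [-179.     0.2   93. ] q [ 2. 15. 76. -0. 90. -1.] F [ 0.4 -0.4  0.3] w 40.8
  shift cm [ 4.54 13.09  0.94] turn rad [-0.018  0.004  0.052]
```

Emit:
{"method": "move_arm", "body": {"increments": [[[0.45,1.5,4.3,0.1,-0.009,0,0.025],[0.45,1.5,4.3,0.1,-0.009,0,0.025],[0.45,1,3,0.1,0,0,0],[0.45,0.4,1.2,0,0,0,0],[0.45,0,0,0,0,0,0]]]}}

```text
time_s: 36.08
ee_pos: [700.8, 81.4, 324.0]
ee_rot: [-179.2, 0.3, 90.2]
force: [-0.1, -0.2, -0.4]
gripper_width: 40.9
```

```bash
python3 - <<'E'
from well import *
f=grab('wrist'); P=cloud(f);x,y,z=P[...,0],P[...,1],P[...,2]
m=(z>273)&(z<300)&(x>650)&(x<740)&(y>0)&(y<160); p=P[m]
print(len(p),np.percentile(p,[5,50,95],axis=0).round(1))
delta(691.5,81,266,90)
E
```

```text
2761 [[686.5  19.1 282. ]
 [692.1 102.1 285.2]
 [697.4 148.8 286.8]]
t 36.12 tcp [700.2  81.2 324. ] rot [-179.2    0.3   90.2] q [ 6. 30. 56. -0. 95.  6.] F [ 0.4 -1.  -0.3] w 40.7
  shift cm [ 0.02 -0.79  5.81] turn rad [-0.014  0.005  0.003]
```

Emit:
{"method": "move_arm", "body": {"increments": [[[0.45,0,-0.8,1,-0.014,0,0],[0.45,0,0,2.5,0,0,0],[0.45,0,0,2,0,0,0],[0.45,0,0,0.4,0,0,0],[0.45,0,0,0,0,0,0]]]}}

```text
time_s: 36.75
ee_pos: [690.2, 79.6, 263.9]
ee_rot: [-180.0, 0.3, 90.1]
force: [-0.5, 1.4, 0.2]
gripper_width: 41.2
```

```bash
python3 - <<'E'
from well import *
delta(692,81,263,90)
E
```

```text
t 36.75 tcp [690.2  79.6 263.9] rot [-180.     0.3   90.1] q [ 6. 28. 67. -0. 85.  6.] F [-0.5  1.4  0.2] w 41.2
  shift cm [0.14 0.18 0.09] turn rad [-0.001  0.006  0.002]
```

Emit:
{"method": "move_arm", "body": {"increments": [[[0,0,0.15,0,0,0,0],[0,0,0,0,0,0,0],[0,0,0,0,0,0,0],[0,0,0,0,0,0,0],[0,0,0,0,0,0,0],[0,0,-1.2,-0.25,0,0,0],[0,0,-2.1,-0.3,0,0,0],[0,0,-2.15,-0.1,0,0,0],[0,0,-2.15,0.1,0,0,0],[0,0,-2.1,0.35,0,0,0],[0,0,-2.1,0.55,0,0,0]]], "force": 25}}

```text
time_s: 38.12
ee_pos: [577.4, 78.1, 265.0]
ee_rot: [178.4, 0.4, 90.2]
force: [1.9, -0.6, -3.7]
gripper_width: 11.2
```

```bash
python3 hood.py
```

```text
t 38.125 [577.4  78.1 265. ] r 213.0 beta 72.4 F [ 1.9 -0.6 -3.7] w 11.2 rot [178.4   0.4  90.2]
```

Emit:
{"method": "move_arm", "body": {"increments": [[[0,0,-2.0,0.8,0,0,0],[0,0,-1.9,1.0,0,0,0],[0,0,-1.8,1.2,0,0,0],[0,0,-1.7,1.4,0,0,0],[0,0,-1.5,1.55,0,0,0],[0,0,-1.35,1.7,0,0,0]]]}}

```text
time_s: 38.88
ee_pos: [474.6, 77.3, 188.6]
ee_rot: [177.3, 0.3, 90.3]
force: [0.3, 0.5, -1.4]
gripper_width: 11.3
```

```bash
python3 hood.py
```

```text
t 38.875 [474.6  77.3 188.6] r 209.8 beta 37.1 F [ 0.3  0.5 -1.4] w 11.3 rot [177.3   0.3  90.3]
```

Emit:
{"method": "move_arm", "body": {"increments": [[[0,0,-1.15,1.8,0,0,0],[0,0,-1.0,1.9,0,0,0],[0,0,-0.75,1.9,0,0,0],[0,0,-0.5,1.7,0,0,0],[0,0,-0.3,1.2,0,0,0],[0,0,-0.1,0.5,0,0,0],[0,0,0,0.2,0,0,0]]]}}

```text
time_s: 39.75
ee_pos: [437.6, 77.1, 94.1]
ee_rot: [176.9, 0.2, 90.3]
force: [-0.4, 0.7, -0.6]
gripper_width: 11.5
```

```bash
python3 hood.py
```

```text
t 39.75 [437.6  77.1  94.1] r 206.9 beta 8.9 F [-0.4  0.7 -0.6] w 11.5 rot [176.9   0.2  90.3]
```

Emit:
{"method": "move_arm", "body": {"increments": [[[0,0,-0.1,0.7,0,0,0],[0,0,0,0.5,0,0,0],[0,0,0,0.3,0,0,0],[0.45,0,0,0,0,0,0],[0.45,0,0,0,0,0,0],[0.45,0,0,0,0,0,0],[0.45,0,0,0,0,0,0],[0.45,0,0,-2,0,0,0],[0.45,0,0,-4,0,0,0],[0.45,0,0,-4,0,0,0],[0.45,0,0,-4,0.05,0,0],[0.45,0,0,-3,0,0,0]]]}}

```text
time_s: 41.25
ee_pos: [427.1, 77.4, 257.6]
ee_rot: [-179.7, 0.3, 90.2]
force: [0.5, 1.0, -0.2]
gripper_width: 41.1
```

```bash
cat > chk.py <<'E'
from well import *
for nm in('top','scene','wrist'):
    f=grab(nm);P=cloud(f);x,y,z=P[...,0],P[...,1],P[...,2]
    m=(z>118)&(z<175)&(x>470)&(x<650)&(y>-140)&(y<300); p=P[m]
    if len(p)>500:
        A=np.c_[p[:,0]-642,np.ones(len(p))]; print(nm,' hood',len(p),np.median(p[:,2]).round(1),'slope z/x',np.linalg.lstsq(A,p[:,2],rcond=None)[0].round(3))
    m=(z>90)&(z<130)&(x>420)&(x<455)&(y>-20)&(y<170);p=P[m]
    if len(p):print('  bar',np.percentile(p,[5,50,95],axis=0).round(1).tolist())
    m=(z>112)&(z<145)&(abs(x-433)<45)&(abs(y-387)<45); p=P[m]
    if len(p)>30: print('  wheel',cv2.minEnclosingCircle(p[:,:2].astype(np.float32)),np.percentile(p[:,2],[50,95]).round())
E
python3 chk.py; python3 hood.py
```

```text
top  hood 4687 134.8 slope z/x [6.00000e-03 1.35244e+02]
  bar [[433.7, 9.9, 102.7], [440.0, 21.2, 106.1], [451.1, 46.3, 111.3]]
  wheel ((433.7617492675781, 387.27874755859375), 32.9671516418457) [130. 138.]
scene  hood 6303 135.6 slope z/x [-8.0000e-03  1.3482e+02]
  bar [[433.7, 11.7, 99.2], [441.0, 82.2, 106.1], [451.7, 146.2, 110.6]]
  wheel ((434.61456298828125, 387.0833435058594), 31.692407608032227) [130. 140.]
wrist  hood 45559 134.6 slope z/x [4.00000e-03 1.34866e+02]
  bar [[431.4, 13.3, 102.5], [437.8, 84.3, 105.7], [451.6, 147.3, 107.2]]
t 41.4 [427.1  77.4 257. ] r 290.2 beta 42.2 F [-0.5 -0.6 -0.1] w 41.1 rot [-179.8    0.3   90.2]
```

The hood is shut again (top at 134.8, level). On to the valve.

Emit:
{"method": "move_arm", "body": {"increments": [[[0.6,3,0,0,0,0,0],[0.8,5.5,0.1,0,0,0,0],[1,5.5,0.1,0,0,0,0],[1,5.5,0.1,0,0,0,0],[1,5.5,0.1,0,0,0,0],[1,5,0.1,0,0,0,0],[1,0,0,0,0,0,0.18],[1,0,0,0,0,0,0.18],[1,0,0,0,0,0,0.18],[1,0,0,0,0,0,0.18],[1,0,0,0,0,0,0.18],[1,0,0,0,0,0,0.18]]]}}

```text
time_s: 42.9
ee_pos: [422.0, 381.3, 227.1]
ee_rot: [179.3, 2.8, 26.3]
force: [-0.1, -0.0, 0.0]
gripper_width: 90.7
```

```bash
python3 - <<'E'
from well import *
delta(434,387.3,150,2)
E
```

```text
t 42.9 tcp [422.  381.3 227.1] rot [179.3   2.8  26.3] q [ 41.  19.  87.   0.  77. 105.] F [-0.1 -0.   0. ] w 90.7
  shift cm [ 1.72 -0.1   7.64] turn rad [0.022 0.046 0.423]
```

Emit:
{"method": "move_arm", "body": {"increments": [[[1,0.7,0,0,0.022,0.046,0.15],[1,0.5,0,1,0,0,0.15],[1,0,0,3,0,0,0.13],[1,0,0,3,0,0,0],[1,0,0,0,0,0,0]]]}}

```text
time_s: 43.52
ee_pos: [428.3, 382.4, 144.5]
ee_rot: [179.7, 1.0, 0.7]
force: [-0.1, 0.4, -0.0]
gripper_width: 91.2
```

```bash
python3 - <<'E'
from well import *
delta(434,387.3,150,2)
f=grab('wrist','pics/w9.png');P=cloud(f);x,y,z=P[...,0],P[...,1],P[...,2]
m=(z>117)&(z<140)&(abs(x-433)<45)&(abs(y-387)<45); p=P[m];print(len(p),cv2.minEnclosingCircle(p[:,:2].astype(np.float32)),np.percentile(p[:,2],[50,95]))
r,_=None,None
A=np.c_[2*p[:,:2],np.ones(len(p))]
E
```

```text
t 43.52 tcp [428.3 382.4 144.5] rot [179.7   1.    0.7] q [ 40.  22.  95.   0.  64. 129.] F [-0.1  0.4 -0. ] w 91.2
  shift cm [ 0.57 -0.48 -0.56] turn rad [ 0.005  0.017 -0.023]
5823 ((432.9881286621094, 388.2606201171875), 31.898090362548828) [129.41805575 136.25045915]
```

View pics/w9.png

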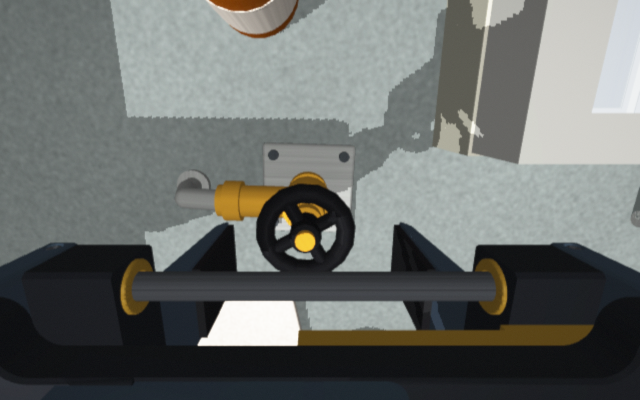

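Emit:
{"method": "move_arm", "body": {"increments": [[[1,0.5,-0.55,0.5,0.005,0.017,-0.02],[1,0,0,1.5,0,0,0],[1,0,0,1.5,0,0,0],[1,0,0,0.5,0,0,0],[1,0,0,0,0,0,0]]]}}

```text
time_s: 44.2
ee_pos: [435.5, 390.2, 105.1]
ee_rot: [-179.7, -0.4, 1.9]
force: [0.2, 0.5, -0.1]
gripper_width: 91.4
```

```bash
cat > v.py <<'E'
from well import *
import sys
def spokes(nm='wrist',dr=(0.45,0.8)):
    """angle (deg, mod 90) of the spokes about the wheel centre, from world points near the wheel plane"""
    f=grab(nm); c=f['color'].astype(int); C=np.array([433.6,387.8])
    th=np.radians(np.arange(0,360,1.)); v=[]; z=128
    for a in th:
        vals=[]
        for r in np.arange(14,23,1.):
            u=proj(f,[C[0]+r*np.cos(a),C[1]+r*np.sin(a),z]).round().astype(int)
            if 0<=u[0]<640 and 0<=u[1]<400: vals.append(c[u[1],u[0]].sum())
        v.append(np.mean(vals) if vals else np.nan)
    return np.array(v)
delta(433.6,387.8,106,2); s=monitor.state(); print('torque',s['torque'].round(2))
E
python3 v.py
```

```text
t 44.2 tcp [435.5 390.2 105.1] rot [-179.7   -0.4    1.9] q [ 41.  24.  98.  -0.  58. 129.] F [ 0.2  0.5 -0.1] w 91.4
  shift cm [-0.2   0.23 -0.09] turn rad [-0.005 -0.007 -0.001]
torque [0.11 0.03 0.02]
```

Emit:
{"method": "move_arm", "body": {"increments": [[[1,-0.3,0.3,0,0,0,0],[0.3,0,0,0,0,0,0],[0.3,0,0,0,0,0,0],[0.3,0,0,0,0,0,0],[0.3,0,0,0,0,0,0],[0.3,0,0,0,0,0,-0.1],[0.3,0,0,0,0,0,-0.15],[0.3,0,0,0,0,0,-0.187]]], "force": 25}}

```text
time_s: 45.2
ee_pos: [432.9, 388.0, 106.4]
ee_rot: [-179.8, -0.6, 27.4]
force: [-0.2, 0.6, -0.3]
gripper_width: 63.3
```

```bash
python3 v.py
```

```text
t 45.2 tcp [432.9 388.  106.4] rot [-179.8   -0.6   27.4] q [ 41.  24.  98.   0.  58. 103.] F [-0.2  0.6 -0.3] w 63.3
  shift cm [0.05 0.05 0.04] turn rad [-0.006 -0.01   0.444]
torque [ 0.21  0.04 -0.13]
```

Emit:
{"method": "move_arm", "body": {"increments": [[[0.3,0,0,0,0,0,-0.187],[0.3,0,0,0,0,0,-0.187],[0.3,0,0,0,0,0,-0.187],[0.3,0,0,0,0,0,-0.187],[0.3,0,0,0,0,0,-0.187],[0.3,0,0,0,0,0,-0.187],[0.3,0,0,0,0,0,-0.187],[0.3,0,0,0,0,0,-0.187],[0.3,0,0,0,0,0,-0.187],[0.3,0,0,0,0,0,-0.187],[0.3,0,0,0,0,0,-0.187],[0.3,0,0,0,0,0,-0.187]]]}}

```text
time_s: 46.7
ee_pos: [431.8, 388.0, 106.3]
ee_rot: [179.6, -0.1, 156.4]
force: [0.6, 0.9, 1.6]
gripper_width: 63.3
```

```bash
python3 v.py
```

```text
t 46.7 tcp [431.8 388.  106.3] rot [ 1.796e+02 -1.000e-01  1.564e+02] q [ 41.  24.  98.   0.  58. -26.] F [0.6 0.9 1.6] w 63.3
  shift cm [-0.18  0.05  0.03] turn rad [-1.000e-03 -1.100e-02  2.695e+00]
torque [-0.38  0.12 -0.16]
```

Emit:
{"method": "move_arm", "body": {"increments": [[[0.3,0,0,0,0,0,-0.187],[0.3,0,0,0,0,0,-0.187],[0.3,0,0,0,0,0,-0.187],[0.3,0,0,0,0,0,-0.187],[0.3,0,0,0,0,0,-0.187],[0.3,0,0,0,0,0,-0.187],[0.3,0,0,0,0,0,-0.187],[0.3,0,0,0,0,0,-0.187],[0.3,0,0,0,0,0,-0.187],[0.3,0,0,0,0,0,-0.187],[0.3,0,0,0,0,0,0]]]}}

```text
time_s: 48.08
ee_pos: [432.2, 387.2, 106.3]
ee_rot: [-179.9, 0.2, -96.3]
force: [-0.6, 0.3, -1.8]
gripper_width: 63.4
```

```bash
python3 v.py
```

```text
t 48.08 tcp [432.2 387.2 106.3] rot [-179.9    0.2  -96.3] q [  41.   24.   98.    0.   58. -133.] F [-0.6  0.3 -1.8] w 63.4
  shift cm [-0.08 -0.13  0.03] turn rad [-4.000e-03  1.000e-03 -1.715e+00]
torque [ 0.2  -0.19  0.17]
```

Emit:
{"method": "move_arm", "body": {"increments": [[[1,0,0,0,0,0,0],[1,0,0,0,0,0,0],[1,0,0,0,0,0,0],[1,0,0,0,0,0,0.187],[1,0,0,0,0,0,0.187],[1,0,0,0,0,0,0.187],[1,0,0,0,0,0,0.187],[1,0,0,0,0,0,0.187],[1,0,0,0,0,0,0.187],[1,0,0,0,0,0,0.187],[1,0,0,0,0,0,0.187]]]}}

```text
time_s: 49.45
ee_pos: [432.5, 386.6, 106.6]
ee_rot: [179.9, 0.1, 177.2]
force: [-0.5, -0.5, -0.0]
gripper_width: 91.4
```

```bash
python3 v.py
```

```text
t 49.45 tcp [432.5 386.6 106.6] rot [1.799e+02 1.000e-01 1.772e+02] q [ 41.  24.  98.   0.  58. -47.] F [-0.5 -0.5 -0. ] w 91.4
  shift cm [-0.1   0.12  0.06] turn rad [ 3.000e-03 -3.000e-03  3.057e+00]
torque [ 0.13 -0.13 -0.01]
```

Emit:
{"method": "move_arm", "body": {"increments": [[[1,0,0,0,0,0,0.187],[1,0,0,0,0,0,0.187],[1,0,0,0,0,0,0.187],[1,0,0,0,0,0,0.187],[1,0,0,0,0,0,0.187],[1,0,0,0,0,0,0.187],[1,0,0,0,0,0,0.187],[1,0,0,0,0,0,0.187],[1,0,0,0,0,0,0.187],[1,0,0,0,0,0,0.187],[1,0,0,0,0,0,0.187],[1,0,0,0,0,0,0.187]]]}}

```text
time_s: 50.95
ee_pos: [432.8, 386.1, 106.7]
ee_rot: [180.0, -0.1, 48.2]
force: [-0.0, 0.4, 0.6]
gripper_width: 91.2
```

```bash
python3 v.py
```

```text
t 50.95 tcp [432.8 386.1 106.7] rot [ 1.80e+02 -1.00e-01  4.82e+01] q [41. 24. 98.  0. 58. 82.] F [-0.   0.4  0.6] w 91.2
  shift cm [ 0.18 -0.05  0.07] turn rad [-0.001 -0.002  0.807]
torque [ 0.01 -0.01 -0.03]
```

Four and a half more rows of return, then grip.

Emit:
{"method": "move_arm", "body": {"increments": [[[1,0.15,0,0,0,0,0.187],[1,0,0,0,0,0,0.187],[1,0,0,0,0,0,0.187],[1,0,0,0,0,0,0.187],[1,0,0,0,0,0,0.06],[0.3,0,0,0,0,0,0],[0.3,0,0,0,0,0,0],[0.3,0,0,0,0,0,0],[0.3,0,0,0,0,0,0]]]}}

```text
time_s: 52.08
ee_pos: [433.9, 387.7, 106.9]
ee_rot: [-179.8, -0.1, 1.7]
force: [-1.1, 1.0, -0.6]
gripper_width: 63.4
```

```bash
python3 v.py
```

```text
t 52.08 tcp [433.9 387.7 106.9] rot [-1.798e+02 -1.000e-01  1.700e+00] q [ 41.  24.  98.   0.  58. 129.] F [-1.1  1.  -0.6] w 63.4
  shift cm [-0.03 -0.01  0.09] turn rad [-0.003 -0.002 -0.005]
torque [0.1  0.05 0.03]
```

Emit:
{"method": "move_arm", "body": {"increments": [[[0.3,0,0,0,0,0,-0.187],[0.3,0,0,0,0,0,-0.187],[0.3,0,0,0,0,0,-0.187],[0.3,0,0,0,0,0,-0.187],[0.3,0,0,0,0,0,-0.187],[0.3,0,0,0,0,0,-0.187],[0.3,0,0,0,0,0,-0.187],[0.3,0,0,0,0,0,-0.187],[0.3,0,0,0,0,0,-0.187],[0.3,0,0,0,0,0,-0.187],[0.3,0,0,0,0,0,-0.187],[0.3,0,0,0,0,0,-0.187]]]}}

```text
time_s: 53.58
ee_pos: [431.1, 389.0, 106.8]
ee_rot: [180.0, -0.3, 130.9]
force: [-0.2, 1.0, 0.7]
gripper_width: 63.1
```

```bash
python3 v.py
```

```text
t 53.58 tcp [431.1 389.  106.8] rot [180.   -0.3 130.9] q [41. 24. 98.  0. 58. -0.] F [-0.2  1.   0.7] w 63.1
  shift cm [-0.25  0.11  0.08] turn rad [-0.007 -0.003  2.25 ]
torque [ 0.03 -0.07 -0.08]
```

Emit:
{"method": "move_arm", "body": {"increments": [[[0.3,0,0,0,0,0,-0.187],[0.3,0,0,0,0,0,-0.187],[0.3,0,0,0,0,0,-0.187],[0.3,0,0,0,0,0,-0.187],[0.3,0,0,0,0,0,-0.187],[0.3,0,0,0,0,0,-0.187],[0.3,0,0,0,0,0,-0.187],[0.3,0,0,0,0,0,-0.187],[0.3,0,0,0,0,0,-0.187],[0.3,0,0,0,0,0,-0.187],[0.3,0,0,0,0,0,-0.187],[0.3,0,0,0,0,0,-0.187]]]}}

```text
time_s: 55.08
ee_pos: [431.9, 386.0, 106.9]
ee_rot: [179.9, -0.1, -100.1]
force: [-0.4, 0.7, -0.9]
gripper_width: 63.4
```

```bash
python3 v.py
```

```text
t 55.08 tcp [431.9 386.  106.9] rot [ 1.799e+02 -1.000e-01 -1.001e+02] q [  41.   24.   98.    0.   59. -129.] F [-0.4  0.7 -0.9] w 63.4
  shift cm [-0.21 -0.13  0.08] turn rad [ 3.000e-03  1.000e-03 -1.783e+00]
torque [ 0.21 -0.33 -0.12]
```

Emit:
{"method": "move_arm", "body": {"increments": [[[1,0,0,0,0,0,0],[1,0,0,0,0,0,0],[1,0,0,0,0,0,0],[1,0,0,0,0,0,0.187],[1,0,0,0,0,0,0.187],[1,0,0,0,0,0,0.187],[1,0,0,0,0,0,0.187],[1,0,0,0,0,0,0.187],[1,0,0,0,0,0,0.187],[1,0,0,0,0,0,0.187],[1,0,0,0,0,0,0.187],[1,0,0,0,0,0,0.187]]]}}

```text
time_s: 56.58
ee_pos: [431.5, 385.1, 106.9]
ee_rot: [-179.8, -0.1, 162.5]
force: [-0.1, 0.1, 0.8]
gripper_width: 91.2
```

```bash
python3 v.py
```

```text
t 56.58 tcp [431.5 385.1 106.9] rot [-1.798e+02 -1.000e-01  1.625e+02] q [ 41.  24.  98.  -0.  59. -32.] F [-0.1  0.1  0.8] w 91.2
  shift cm [-0.12  0.32  0.09] turn rad [-0.004  0.006  2.801]
torque [ 0.07 -0.16  0.02]
```

Emit:
{"method": "move_arm", "body": {"increments": [[[1,-0.1,0.3,0,0,0,0.187],[1,0,0,0,0,0,0.187],[1,0,0,0,0,0,0.187],[1,0,0,0,0,0,0.187],[1,0,0,0,0,0,0.187],[1,0,0,0,0,0,0.187],[1,0,0,0,0,0,0.187],[1,0,0,0,0,0,0.187],[1,0,0,0,0,0,0.187],[1,0,0,0,0,0,0.187],[1,0,0,0,0,0,0.187],[1,0,0,0,0,0,0.187]]]}}

```text
time_s: 58.08
ee_pos: [432.9, 387.1, 106.9]
ee_rot: [179.9, 0.4, 33.6]
force: [0.6, 1.1, 0.3]
gripper_width: 91.1
```

```bash
python3 v.py
```

```text
t 58.08 tcp [432.9 387.1 106.9] rot [179.9   0.4  33.6] q [41. 24. 97. -0. 59. 97.] F [0.6 1.1 0.3] w 91.1
  shift cm [ 0.09 -0.02  0.09] turn rad [0.003 0.006 0.551]
torque [-0.04 -0.04 -0.06]
```

Emit:
{"method": "move_arm", "body": {"increments": [[[1,0,0,0,0,0,0.187],[1,0,0,0,0,0,0.187],[1,0,0,0,0,0,0.187],[0.3,0,0,0,0,0,0],[0.3,0,0,0,0,0,0],[0.3,0,0,0,0,0,0],[0.3,0,0,0,0,0,0],[0.3,0,0,0,0,0,-0.187],[0.3,0,0,0,0,0,-0.187],[0.3,0,0,0,0,0,-0.187],[0.3,0,0,0,0,0,-0.187],[0.3,0,0,0,0,0,-0.187]]]}}

```text
time_s: 59.58
ee_pos: [432.5, 388.1, 106.9]
ee_rot: [-179.9, 0.3, 55.7]
force: [-1.2, 0.4, -0.4]
gripper_width: 62.9
```

```bash
python3 v.py
```

```text
t 59.58 tcp [432.5 388.1 106.9] rot [-179.9    0.3   55.7] q [41. 24. 97. -0. 59. 75.] F [-1.2  0.4 -0.4] w 62.9
  shift cm [0.04 0.11 0.09] turn rad [0.001 0.006 0.937]
torque [-0.11 -0.26 -0.09]
```

Emit:
{"method": "move_arm", "body": {"increments": [[[0.3,0,0,0,0,0,-0.187],[0.3,0,0,0,0,0,-0.187],[0.3,0,0,0,0,0,-0.187],[0.3,0,0,0,0,0,-0.187],[0.3,0,0,0,0,0,-0.187],[0.3,0,0,0,0,0,-0.187],[0.3,0,0,0,0,0,-0.187],[0.3,0,0,0,0,0,-0.187]]]}}

```text
time_s: 60.58
ee_pos: [431.8, 388.0, 106.9]
ee_rot: [-179.7, -0.0, 141.6]
force: [-1.1, -0.4, -0.5]
gripper_width: 63.4
```

```bash
python3 v.py
```

```text
t 60.58 tcp [431.8 388.  106.9] rot [-179.7   -0.   141.6] q [ 41.  24.  98.  -0.  59. -11.] F [-1.1 -0.4 -0.5] w 63.4
  shift cm [-0.15  0.1   0.09] turn rad [-0.003  0.006  2.437]
torque [ 0.44 -0.39 -0.11]
```

Emit:
{"method": "move_arm", "body": {"increments": [[[0.3,0,0,0,0,0,-0.12],[0.3,0,0,0,0,0,-0.12],[0.3,0,0,0,0,0,-0.12]]]}}

```text
time_s: 60.95
ee_pos: [431.7, 387.8, 106.9]
ee_rot: [-179.8, -0.1, 163.0]
force: [-0.3, -1.1, -1.1]
gripper_width: 63.7
```

```bash
python3 v.py
```

```text
t 60.95 tcp [431.7 387.8 106.9] rot [-1.798e+02 -1.000e-01  1.630e+02] q [ 41.  24.  98.  -0.  59. -32.] F [-0.3 -1.1 -1.1] w 63.7
  shift cm [-0.19  0.06  0.09] turn rad [-0.004  0.005  2.81 ]
torque [ 0.49 -0.3  -0.12]
```

Emit:
{"method": "move_arm", "body": {"increments": [[[0.3,0,0,0,0,0,-0.12],[0.3,0,0,0,0,0,-0.12],[0.3,0,0,0,0,0,-0.12]]]}}

```text
time_s: 61.32
ee_pos: [431.0, 387.6, 106.6]
ee_rot: [-179.9, -0.4, -176.2]
force: [0.2, -0.1, -0.1]
gripper_width: 63.3
```

```bash
python3 v.py
```

```text
t 61.33 tcp [431.  387.6 106.6] rot [-179.9   -0.4 -176.2] q [ 41.  24.  98.   0.  59. -53.] F [ 0.2 -0.1 -0.1] w 63.3
  shift cm [-0.26  0.    0.06] turn rad [ 1.00e-02 -2.00e-03 -3.11e+00]
torque [ 0.03  0.05 -1.31]
```

Emit:
{"method": "move_arm", "body": {"increments": [[[0.3,0,0,0,0,0,-0.12],[0.3,0,0,0,0,0,-0.12]]]}}

```text
time_s: 61.58
ee_pos: [430.3, 387.1, 106.3]
ee_rot: [179.9, -0.5, -162.5]
force: [0.2, -0.1, -0.8]
gripper_width: 63.2
```

```bash
python3 v.py
```

```text
t 61.58 tcp [430.3 387.1 106.3] rot [ 179.9   -0.5 -162.5] q [ 41.  24.  98.   0.  59. -67.] F [ 0.2 -0.1 -0.8] w 63.2
  shift cm [-0.33 -0.03  0.03] turn rad [ 1.30e-02  1.00e-03 -2.87e+00]
torque [ 0.02 -0.12 -1.35]
```

Torque jumped to 1.3 N·m with the fingers slipping on the rim, so the valve is at its stop. I'll re-grip without preload and back off 90°.

Emit:
{"method": "move_arm", "body": {"increments": [[[1,0,0,0,0,0,0],[1,0,0,0,0,0,0],[1,-0.3,0,0,0,0,0],[1,0,0,0,0,0,0],[0.3,0,0,0,0,0,0],[0.3,0,0,0,0,0,0],[0.3,0,0,0,0,0,0],[0.3,0,0,0,0,0,0]]], "force": 25}}

```text
time_s: 62.58
ee_pos: [433.5, 388.1, 106.4]
ee_rot: [179.9, -0.5, -162.6]
force: [-0.7, 1.6, 0.0]
gripper_width: 63.3
```

```bash
python3 v.py; python3 - <<'E'
from h import *
for n in('scene','top'):
    f=grab(n); np.savez(n+'_stop.npz',color=f['color'])
E
```

```text
t 62.58 tcp [433.5 388.1 106.4] rot [ 179.9   -0.5 -162.6] q [ 41.  24.  97.   0.  59. -67.] F [-0.7  1.6  0. ] w 63.3
  shift cm [ 0.   -0.03  0.04] turn rad [ 0.013 -0.    -2.873]
torque [ 0.26 -0.1   0.  ]
```

Emit:
{"method": "move_arm", "body": {"increments": [[[0.3,0,0,0,0,0,0.15],[0.3,0,0,0,0,0,0.18],[0.3,0,0,0,0,0,0.18],[0.3,0,0,0,0,0,0.18],[0.3,0,0,0,0,0,0.18],[0.3,0,0,0,0,0,0.18],[0.3,0,0,0,0,0,0.18],[0.3,0,0,0,0,0,0.18],[0.3,0,0,0,0,0,0]]]}}

```text
time_s: 63.8
ee_pos: [432.7, 386.2, 106.4]
ee_rot: [-179.5, 0.0, 114.2]
force: [-0.8, -0.5, -0.5]
gripper_width: 63.7
```

```bash
python3 v.py
```

```text
t 63.8 tcp [432.7 386.2 106.4] rot [-179.5    0.   114.2] q [41. 24. 97.  0. 59. 16.] F [-0.8 -0.5 -0.5] w 63.7
  shift cm [0.11 0.14 0.04] turn rad [-0.006  0.01   1.959]
torque [ 0.23 -0.51 -0.11]
```

Emit:
{"method": "move_arm", "body": {"increments": [[[0.3,0,0,0,0,0,0.11],[0.3,0,0,0,0,0,0]]]}}

```text
time_s: 64.05
ee_pos: [432.6, 386.2, 106.4]
ee_rot: [-179.5, 0.1, 108.2]
force: [-0.8, -0.3, -0.5]
gripper_width: 63.3
```

```bash
python3 v.py
```

```text
t 64.05 tcp [432.6 386.2 106.4] rot [-1.795e+02  1.000e-01  1.082e+02] q [41. 24. 98.  0. 59. 22.] F [-0.8 -0.3 -0.5] w 63.3
  shift cm [0.12 0.15 0.04] turn rad [-0.005  0.01   1.853]
torque [ 0.22 -0.46 -0.1 ]
```

Emit:
{"method": "move_arm", "body": {"increments": [[[1,0,0,0,0,0,0],[1,0,0,0,0,0,0],[1,0,0,0,0,0,0],[1,0,0,-1.5,0,0,0],[1,0,0,-3,0,0,0],[1,0,0,-4,0,0,0],[1,-3,0,-4,0,0,0],[1,-5,0,-3,0,0,0],[1,-5,0,0,0,0,0],[1,-5,0,0,0,0,0],[1,0,0,0,0,0,0]]]}}

```text
time_s: 65.42
ee_pos: [494.9, 212.5, 275.9]
ee_rot: [179.9, 0.1, 108.8]
force: [0.0, 0.3, 0.2]
gripper_width: 91.3
```

```bash
python3 - <<'E'
from v import *
import h
f=grab('scene','pics/s10.png'); 
def prof(f,C=(434,387.3)):
    c=cv2.GaussianBlur(f['color'],(1,1),0).astype(np.float32).sum(-1); v=[]
    a=np.radians(np.arange(360.))
    tot=0
    for r in np.arange(13,23,1.):
        X=np.stack([C[0]+r*np.cos(a),C[1]+r*np.sin(a),0*a+127],-1)
        q=(X@f['R'].T+f['t'])@f['K'].T; q=(q[:,:2]/q[:,2:]).astype(np.float32)
        tot=tot+cv2.remap(c,q[:,0],q[:,1],1).ravel()
    w=tot
    F=np.sum(w*np.exp(-4j*a)); return np.degrees(np.angle(F))/-4, abs(F)/w.sum()
w0=dict(np.load('scene0.npz')); t0=dict(np.load('top0.npz'))
T=grab('top','pics/t10.png'); W=grab('wrist','pics/w10.png')
for C in((434,387.3),(433,388)):
    for n,g in(('scene0',w0),('sceneN',f),('top0',t0),('topN',T),('wristN',W)): print(C,n,prof(g,C))
a=cv2.resize(w0['color'][255:305,405:465],None,fx=6,fy=6,interpolation=2);b=cv2.resize(f['color'][255:305,405:465],None,fx=6,fy=6,interpolation=2)
cv2.imwrite('pics/cmp.png',np.hstack([a,b])[:,:,::-1]); 
E
python3 chk.py; python3 v.py
```

```text
t 65.42 tcp [494.9 212.5 275.9] rot [1.799e+02 1.000e-01 1.088e+02] q [22. 13. 88. -0. 79.  3.] F [0.  0.3 0.2] w 91.3
  shift cm [18.61 -0.18 16.94] turn rad [ 0.004 -0.     1.864]
torque [ 0.04 -0.07  0.01]
(434, 387.3) scene0 (np.float64(-14.745785388230805), np.float64(0.19866624815346814))
(434, 387.3) sceneN (np.float64(44.42826015337539), np.float64(0.2018527708408233))
(434, 387.3) top0 (np.float64(-12.500814024963033), np.float64(0.16849507852903056))
(434, 387.3) topN (np.float64(-44.94132105476068), np.float64(0.06684158209116124))
(434, 387.3) wristN (np.float64(-38.12536592657477), np.float64(0.41798997020196454))
(433, 388) scene0 (np.float64(-15.071588108665186), np.float64(0.18916505504132006))
(433, 388) sceneN (np.float64(44.78304321251218), np.float64(0.20977364313978358))
(433, 388) top0 (np.float64(-12.669019536200391), np.float64(0.1698435573678188))
(433, 388) topN (np.float64(-42.72410867313912), np.float64(0.0782255964427647))
(433, 388) wristN (np.float64(-35.875049918749795), np.float64(0.46315935151319954))
top  hood 5283 134.9 slope z/x [2.00000e-03 1.35024e+02]
  bar [[431.7, 13.1, 99.0], [438.0, 84.3, 105.8], [451.7, 145.1, 111.4]]
  wheel ((432.3716735839844, 391.1094055175781), 31.28084945678711) [130. 140.]
scene  hood 6223 135.6 slope z/x [-8.000e-03  1.348e+02]
  bar [[434.0, 10.6, 99.9], [441.5, 49.4, 106.6], [449.9, 97.4, 111.8]]
  wheel ((434.3255615234375, 387.03057861328125), 32.05405044555664) [130. 138.]
wrist  hood 20189 134.8 slope z/x [-1.00000e-03  1.34616e+02]
  bar [[432.2, 12.3, 98.3], [440.3, 118.0, 105.7], [453.0, 150.6, 107.2]]
  wheel ((434.2947692871094, 382.6942138671875), 30.83708953857422) [129. 131.]
t 65.72 tcp [493.5 216.2 274.2] rot [-1.800e+02  1.000e-01  1.091e+02] q [22. 13. 88. -0. 79.  3.] F [0.1 0.5 0.9] w 91.4
  shift cm [18.2  -0.02 16.79] turn rad [1.00e-03 2.00e-03 1.87e+00]
torque [ 0.03 -0.14 -0.04]
```

View pics/cmp.png

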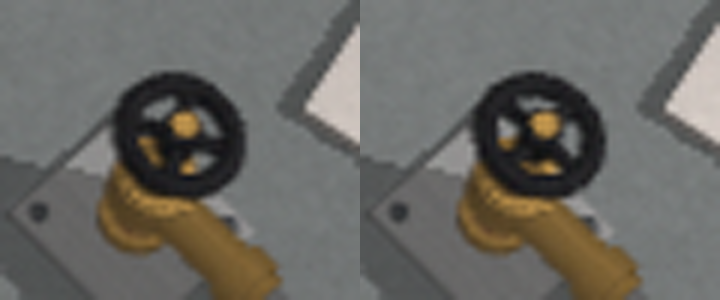

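View pics/s10.png

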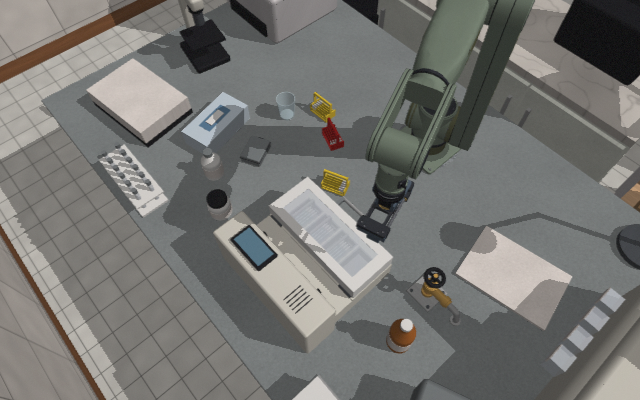

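Final views: the hood is shut, the bench is clear of steel racks, and the bystanders are in place. The spokes changed by −31° modulo 90. That agrees with hitting the stop after about 689° of turning from a slightly cracked start, then backing off about 90°. Handing in.

```bash
python3 -c "
from h import *
print(job.job_done()); print(monitor.state()['time_s'])"
```

```text
the job is handed in; nothing more can be done
None
the job is handed in; nothing more can be done
```

The job is done and handed in at about 66 s on the robot's clock. No verdict was reported.

- **Hood:** I lifted it by the bar until it rested open on its stop. After loading I lowered it shut; its top reads 134.8 mm and level, the same as at the start.
- **Racks:** There were three steel racks on the bench, and each now stands in its own well. The handle tops read about 118 mm, which matches a rack sitting on the well floor. I left the red and yellow look-alikes and the bystanders alone; the last overview showed them in place by eye, but I did not measure each one.
- **Valve:** Opened counter-clockwise only after the hood was shut. The torque jumped from 0.1 to 1.3 N·m and the fingers slipped on the rim, so it was at its stop. I then re-gripped and backed it off 89°. The wheel's spokes before and after agree with this to within a few degrees, if it started about 31° open. The overhead camera's spoke reading was blurred, so I did not use it.
- **What went off plan:** I gripped the first rack about 10 mm too high and it tilted about 5° in the gripper. I straightened it before lowering it into its well.

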